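# Nest returned picking tubs on the scan shuttle, scan them and hand them over

### The arm

A 6-joint arm with a two-finger parallel gripper is mounted at the origin on the work surface. World frame = base frame: x ahead of the robot, y to its left, z up, the work surface at z = 0. Lengths are in m, angles in degrees, forces in N, time in s.
With the tool pointing down it reaches from about 0.35 to 0.875 m from the base axis. Payload 4.2 kg.
Tool frame: the origin (TCP) lies at the very end of the fingers, on their centre line; the grasp point (between the pads) lies r.pinch_z behind it (r.pinch_z is the distance from the TCP to the grasp point, in m); y points along the fingers, z is the direction in which the jaws open and shut, and the axes are right-handed (so a half turn about y gives the same grasp; the last joint's range is limited). The gripper opens to 87 mm and grips with 3 to 60 N. Pads are 19 mm wide; open, the fingers measure 117 mm over their backs; the gripper's body (75 mm by 190 mm) begins 51 mm behind the grasp point.
Start: joints at [-51.933, 22.042, 0.453, 0, -68.411, -14.817], TCP at [0.247, -0.574, 0.223] pointing down, gripper open.
Joint ranges: [-179.83, 179.83], [-69.29, 118.12], [-61.27, 80.66], [-181.25, 117.63], [-171.15, -9.14], [-177.46, 177.46]. Speed limits (degrees/s): [159.86, 159.86, 180, 180, 180, 180].

### API

Orientations are given as a 3x3 rotation matrix whose columns are the frame's x, y, z axes.
In Python, from station import sense, capture, camera_params, r gives the robot as it stands.
- The arm moves only by the tool move_arm, never from a script. Its argument "increments" is text: rows parted by semicolons, each of 7 numbers parted by spaces: the closure, from -1 (fully open) to 1 (shut), so that 0 is half open, then the shift along the tool's x, y, z in m, then the turn, a rotation vector about the tool's x, y, z in rad. In form: hand x y z wx wy wz; .... A call has 1 to 8 rows; each row is the pose to reach, as a shift and turn from the pose commanded when the call began, along the tool's axes at that moment; what a row does not reach only later rows make up. A row lasts 1/10 s, in which the tool goes at most 50 mm and 8.59 degrees, less where a joint would pass 70% of its speed; a pose out of reach is approached as far as the arm can. A call with a gripper value outside its range is refused whole. The fingers move at their own pace and stop on an object; the grip force is fixed at half the most. Time passes only in rows, so rows that repeat a pose let the fingers close. It gives the time, the measured TCP pose, the force and the opening at its end, in the units of the state.
- sense(): the state, without advancing time (a new reading comes with each control period).
- capture(name): name is "scene" or "top" or "wrist"; returns (picture, depth): 420x560x3 uint8, red, green, blue; 420x560 float32, m along the optical axis (not along the pixel's ray), 0 where there is no reading.
- camera_params(name): a dict with "fx", "fy", "cx", "cy" (pixels), "distortion" ([k1, k2, p1, p2, k3] as OpenCV has them; the pictures are not rectified), "xyz" and "orientation" of the camera in the world. Camera axes: x right, y down, z forward; pixel columns grow to the right and rows downward; lengths in m; the calibration is good to about 2 mm. A picture is of the moment at which its call begins: read the wrist's pose just before it. camera_params takes no time and is no camera call; for the wrist camera it gives the pose at the moment of the call.
- r.finish_job(): hands the job in, once; it reports no verdict.
The state is a dict: "time_s": time; "joints": joint angles; "joint_velocities": joint speeds; "effort": joint torques, N m; "tcp_pos": TCP position; "ee_rot": TCP orientation; "wrist_force": force on the tool from outside, world axes, zero at the start; "moment": the same for the moment, N m; "gripper_width": opening from 0.0 (shut) to 1.0 (fully open).
Only numpy, scipy, OpenCV 4.12 (cv2) and the standard library are available. Lean on these libraries where they do the work, as an engineer would, in place of code of your own. Each camera call takes 0.05 s, during which the arm holds its last target.

### The job

Bring the scan shuttle's lever to its white mark, so that the tray comes to the loading position, and leave it there while you load: nest all the pink tubs upright into one stack inside the pink disc and all the blue ones into one stack inside the blue disc, each tub fully home in the one below. Then move the lever to the yellow mark, keep it there at least 3 full seconds for the scan, and finally move it on to the red mark to hand the stacks over, still standing in their discs. Put right any tub that gets knocked out of place, let go of everything, and do not push the tape roll, the cutter or the carton about.

Things in the scene. Friction and masses are not known exactly. Their poses are not given: they have to be found in the camera images.
- tub_pink1: pink round hollow tub, 50 mm tall, bottom-heavy, 60 g, or absent (4 to 6 in all, 1 to 3 of each colour). Origin: centre of underside; z up through its mouth. Body 42 mm wide at the foot, 53 at 30 mm height; above that an upright grip band 67 mm wide (30 to 50 mm height); mouth 58 mm wide. Nested, its band rests on the lower rim: origin 20 mm above the lower one's, 1 to 2 mm sideways play
- tub_pink2: pink round hollow tub, 50 mm tall, bottom-heavy, 60 g, or absent (4 to 6 in all, 1 to 3 of each colour). Origin: centre of underside; z up through its mouth. Body 42 mm wide at the foot, 53 at 30 mm height; above that an upright grip band 67 mm wide (30 to 50 mm height); mouth 58 mm wide. Nested, its band rests on the lower rim: origin 20 mm above the lower one's, 1 to 2 mm sideways play
- tub_pink3: pink round hollow tub, 50 mm tall, bottom-heavy, 60 g, or absent (4 to 6 in all, 1 to 3 of each colour). Origin: centre of underside; z up through its mouth. Body 42 mm wide at the foot, 53 at 30 mm height; above that an upright grip band 67 mm wide (30 to 50 mm height); mouth 58 mm wide. Nested, its band rests on the lower rim: origin 20 mm above the lower one's, 1 to 2 mm sideways play
- tub_blue1: blue round hollow tub, 50 mm tall, bottom-heavy, 60 g, or absent (4 to 6 in all, 1 to 3 of each colour). Origin: centre of underside; z up through its mouth. Body 42 mm wide at the foot, 53 at 30 mm height; above that an upright grip band 67 mm wide (30 to 50 mm height); mouth 58 mm wide. Nested, its band rests on the lower rim: origin 20 mm above the lower one's, 1 to 2 mm sideways play
- tub_blue2: blue round hollow tub, 50 mm tall, bottom-heavy, 60 g, or absent (4 to 6 in all, 1 to 3 of each colour). Origin: centre of underside; z up through its mouth. Body 42 mm wide at the foot, 53 at 30 mm height; above that an upright grip band 67 mm wide (30 to 50 mm height); mouth 58 mm wide. Nested, its band rests on the lower rim: origin 20 mm above the lower one's, 1 to 2 mm sideways play
- tub_blue3: blue round hollow tub, 50 mm tall, bottom-heavy, 60 g, or absent (4 to 6 in all, 1 to 3 of each colour). Origin: centre of underside; z up through its mouth. Body 42 mm wide at the foot, 53 at 30 mm height; above that an upright grip band 67 mm wide (30 to 50 mm height); mouth 58 mm wide. Nested, its band rests on the lower rim: origin 20 mm above the lower one's, 1 to 2 mm sideways play
- disc_pink (a point): pink painted disc, 68 mm in diameter, on the tray's top face; centre of the disc, 34 mm above the bench; moves with the tray. z up, x along the tray's travel. The pink tubs belong here
- disc_blue (a point): blue painted disc, 68 mm in diameter, on the same tray, 120 mm from the pink one, 34 mm above the bench; axes as the pink one. The blue tubs belong here. The flat tray is 110 mm along x and 250 mm across
- lever (a joint): angle of the shuttle's lever, 0 to 1.2 rad. At 0 it leans 0.6 rad back (to the pivot's -x), at 0.6 it is upright, beyond that it leans to +x. White mark: 0.15. Yellow mark: 0.65. Red mark: 1.1 (hand-over). It stays where it is left (friction, about 3 N at the ball). The tray is linked to it and slides along +x by 100 mm per rad
- lever_ball (a point): centre of the black ball, 28 mm in diameter, at the end of the lever's 10 mm steel rod, 120 mm from the pivot
- lever_pivot (a point): fixed point on the lever's hinge, 22 mm above the bench, left of the tray; its x axis is the direction in which the lever swings and the tray slides as the joint grows (away from the robot), its y axis is the hinge. Beside the rod stands a black quadrant arc of radius 74 mm with a white, a yellow and a red stripe
- shuttle: the scan shuttle: fixed dark bed 270 x 270 mm, origin at the centre of its underside on the bench; it carries the tray (y -125 to +125 mm) and the lever (at y +170 mm); a grey scanner pod, 70 mm high, stands at its far end (x +148 to +183 mm)
- tape_roll: bystander: roll of yellow tape lying flat, 100 mm in diameter, 48 mm high; origin at the centre of its underside
- cutter: bystander: orange box cutter lying flat, 22 x 160 x 18 mm, long along its y; origin under its middle
- carton: bystander: closed cardboard carton 90 x 130 x 81 mm; origin at the centre of its underside
There are look-alikes about, which are no part of the job. What is shaped like the tub_blue2 but orange or turquoise is not meant. Leave any orange look-alike of the tub_blue1 alone.

How it is judged:
By the outcome, as a careful person would: the job done as asked, in the order asked, and still so for the second after the job is handed in, with the robot touching nothing.
Of tub_pink1, tub_pink2, tub_pink3, tub_blue1, tub_blue2, tub_blue3 only 4 to 6 are there at a start; the rules pass over those that are not, and their reading is None.
At some moment in a run one of tub_pink1, tub_pink2, tub_pink3, tub_blue1, tub_blue2, tub_blue3 may be knocked a few centimetres aside while the robot is not near it.
It also fails if it takes over 210 s, if anything falls off the work surface, if the arm or the gripper's body presses on something with over 40 N, if the wrist force passes 120 N, or if a joint passes its speed limit or range.

## Working session

There is one attempt and no reset: what is moved stays moved. The work goes in short steps, Python scripts to look and compute and a tool call to move; the robot and the scene stay as the last step left them, time stands still between calls to the robot, and variables do not carry over. Pictures are saved under pics/ and viewed, and the job is handed in when it is done.

Besides the shell and the picture viewer there is one more tool, called after "Emit:" by a JSON object that holds its "api" and its "payload". move_arm: Moves the arm, as the interface text tells. Its arguments: {"type":"object","properties":{"increments":{"type":"string"}},"required":["increments"]}

```bash
ls; mkdir -p pics
python3 - <<'E'
from station import sense,capture,camera_params,r
import cv2
s=sense();print(s);print(r.pinch_z)
for n in("scene","top","wrist"):
    p=camera_params(n);print(n,p)
    im,d=capture(n);cv2.imwrite(f"pics/a_{n}.png",im[:,:,::-1])
E
```

```text
pics
{'time_s': 0.0, 'joints': array([-5.19340719e+01,  2.20926516e+01,  3.80112657e-01, -2.97050849e-02,
       -6.84120558e+01, -1.48154376e+01]), 'joint_velocities': array([-0.08491111, -0.06299646, -0.05455838, -0.03800795,  0.01277758,
       -0.07260688]), 'effort': array([-4.53357634e-04, -3.90662599e+01,  1.87403977e+01,  4.21992168e+00,
        1.09994930e-02, -2.03876466e-04]), 'tcp_pos': array([ 0.2464898 , -0.57368241,  0.22144012]), 'ee_rot': array([[ 9.18863278e-01, -9.61205928e-04, -3.94574902e-01],
       [ 3.94576062e-01,  2.00925728e-03,  9.18861085e-01],
       [-9.04122282e-05, -9.99997519e-01,  2.22550158e-03]]), 'wrist_force': array([-0.21936987, -0.0222666 , -0.37820013]), 'moment': array([ 0.00356969, -0.00907502,  0.00405058]), 'gripper_width': 0.9992288040570031}
0.0187
scene {'fx': 406.65864645201, 'fy': 406.65864645201, 'cx': 281.5862519767639, 'cy': 209.2792429334872, 'distortion': array([-0.11499452,  0.        ,  0.        ,  0.        ,  0.        ]), 'xyz': array([1.17697196, 0.22946529, 1.00098463]), 'orientation': array([[-0.38918062,  0.75659838, -
[... 231 characters left out ...]
: array([-0.06087979,  0.        ,  0.        ,  0.        ,  0.        ]), 'xyz': array([ 0.4804772 , -0.04154989,  1.40956768]), 'orientation': array([[ 0.01623945, -0.99720036,  0.07299131],
       [-0.99981025, -0.01540968,  0.01191685],
       [-0.01075871, -0.07317098, -0.99726138]])}
wrist {'fx': 336.4600622376226, 'fy': 336.4600622376226, 'cx': 282.390822784551, 'cy': 209.054252612032, 'distortion': array([-0.07858624,  0.        ,  0.        ,  0.        ,  0.        ]), 'xyz': array([ 0.18248852, -0.60162102,  0.38421977]), 'orientation': array([[-0.39354866,  0.88788084,  0.23830036],
       [ 0.91930268,  0.37969403,  0.10351341],
       [ 0.00142635,  0.25980773, -0.96565931]])}
```

View pics/a_top.png

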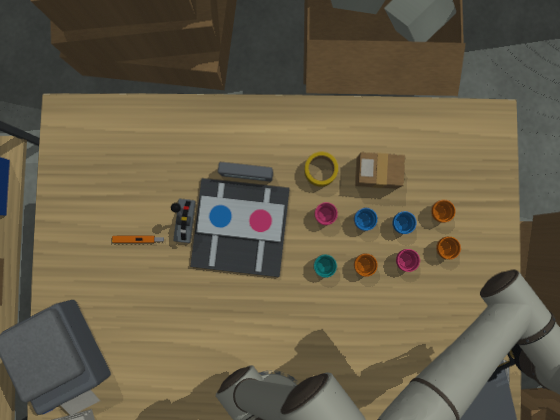

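View pics/a_scene.png

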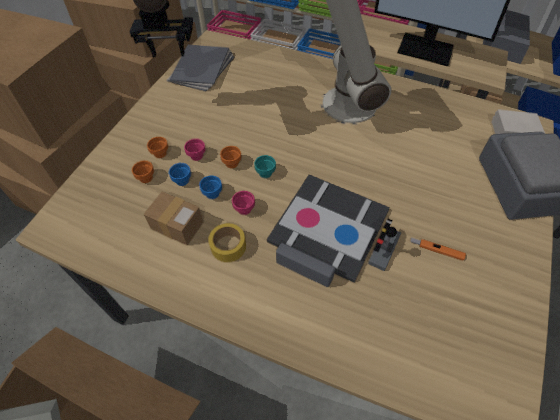

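```bash
cat > h.py <<'E'
import numpy as np,cv2
from station import sense,capture,camera_params,r
def rays(p,uv):
    K=np.array([[p['fx'],0,p['cx']],[0,p['fy'],p['cy']],[0,0,1]])
    n=cv2.undistortPoints(np.array(uv,float).reshape(-1,1,2),K,p['distortion']).reshape(-1,2)
    return np.c_[n,np.ones(len(n))]@np.array(p['orientation']).T
def plane(p,uv,z):
    d=rays(p,uv);o=np.array(p['xyz']);return o+d*((z-o[2])/d[:,2])[:,None]
def cloud(p,dep):
    H,W=dep.shape;u,v=np.meshgrid(np.arange(W),np.arange(H))
    d=rays(p,np.c_[u.ravel(),v.ravel()]);P=np.array(p['xyz'])+d*dep.reshape(-1,1)
    P[dep.ravel()==0]=np.nan
    return P.reshape(H,W,3)
COL={'pink':(160,176),'blue':(98,116),'turq':(80,97),'orange':(3,15)}
def blobs(im,c,amin=40):
    hsv=cv2.cvtColor(im,cv2.COLOR_RGB2HSV);lo,hi=COL[c]
    m=cv2.inRange(hsv,(lo,110,40),(hi,255,255))
    m=cv2.morphologyEx(m,cv2.MORPH_CLOSE,np.ones((5,5)))
    cs,_=cv2.findContours(m,cv2.RETR_EXTERNAL,cv2.CHAIN_APPROX_NONE)
    return m,[c for c in cs if cv2.contourArea(c)>amin]
E
python3 - <<'E'
from h import *
p=camera_params("top");im,dep=capture("top");P=cloud(p,dep)
for c in COL:
    m,cs=blobs(im,c)
    for k in cs:
        mm=np.zeros(m.shape,np.uint8);cv2.drawContours(mm,[k],-1,1,-1)
        Q=P[mm>0];zt=np.nanpercentile(Q[:,2],95)
        (u,v),rad=cv2.minEnclosingCircle(k)
        M=cv2.moments(k);cu,cv_=M['m10']/M['m00'],M['m01']/M['m00']
        # rim points from depth
        q=Q[Q[:,2]>zt-.012]
        a=q[:,:2].min(0);b=q[:,:2].max(0)
        print(c,np.round([u,v,rad,cu,cv_],1),'ztop',round(zt,3),'plane05',plane(p,[(cu,cv_)],.05 if zt>.04 else .034)[0].round(4),'plane034',plane(p,[(cu,cv_)],.034)[0].round(4)[:2],'rimbox',((a+b)/2).round(4),(b-a).round(3))
cv2.imwrite('pics/b_crop.png',cv2.resize(im[140:300,90:310],None,fx=3.6,fy=3.6,interpolation=cv2.INTER_CUBIC)[:,:,::-1])
cv2.imwrite('pics/b_crop2.png',cv2.resize(im[140:290,290:470],None,fx=4,fy=4,interpolation=cv2.INTER_CUBIC)[:,:,::-1])
# ball: black above z .08 
import numpy as np
sub=P[190:250,165:200];print(np.round(sub[8:22:2,5:18:2,2],3))
E
```

```text
pink [407.2 260.1  11.9 407.5 259.9] ztop 0.051 plane05 [ 0.4451 -0.3901  0.05  ] plane034 [ 0.4447 -0.3942] rimbox [ 0.4448 -0.3922] [0.064 0.066]
pink [260.  220.3  11.1 260.1 220.4] ztop 0.038 plane05 [0.5546 0.042  0.034 ] plane034 [0.5546 0.042 ] rimbox [0.5543 0.041 ] [0.063 0.063]
pink [325.7 213.2  11.4 325.6 213.3] ztop 0.051 plane05 [ 0.5774 -0.1501  0.05  ] plane034 [ 0.5785 -0.1514] rimbox [ 0.5784 -0.1497] [0.065 0.062]
blue [404.  222.3  11.6 404.  222.4] ztop 0.05 plane05 [ 0.5543 -0.3801  0.05  ] plane034 [ 0.5552 -0.384 ] rimbox [ 0.5554 -0.3804] [0.065 0.067]
blue [365.3 218.9  11.4 365.4 218.9] ztop 0.051 plane05 [ 0.5629 -0.2667  0.05  ] plane034 [ 0.5638 -0.2693] rimbox [ 0.564  -0.2663] [0.062 0.064]
blue [220.1 215.8  11.2 220.  215.8] ztop 0.038 plane05 [0.5661 0.1616 0.034 ] plane034 [0.5661 0.1616] rimbox [0.5659 0.1627] [0.066 0.064]
blue [  2.5 186.   28.1   3.3 183.9] ztop -0.528 plane05 [0.6534 0.8335 0.034 ] plane034 [0.6534 0.8335] rimbox [0.7318 1.2091] [0.214 0.015]
turq [324.9 265.5  11.2 324.8 265.6] ztop 0.05 plane05 [ 0.4251 -0.1494  0.05  ] plan
[... 316 characters left out ...]
.5157] rimbox [ 0.4814 -0.512 ] [0.064 0.069]
orange [133.  239.   21.2 133.  239. ] ztop 0.02 plane05 [0.4929 0.4201 0.034 ] plane034 [0.4929 0.4201] rimbox [0.493 0.428] [0.02  0.131]
orange [442.8 210.7  12.  442.9 210.9] ztop 0.051 plane05 [ 0.5899 -0.4952  0.05  ] plane034 [ 0.5912 -0.5005] rimbox [ 0.5913 -0.4965] [0.063 0.067]
[[-0.003 -0.005 -0.002  0.004 -0.002  0.016 -0.001]
 [-0.002  0.002 -0.     0.001 -0.003  0.021  0.025]
 [-0.001 -0.007 -0.002  0.135  0.022  0.016  0.022]
 [-0.005  0.149  0.148  0.148  0.148  0.017  0.024]
 [-0.003  0.152  0.146  0.151  0.149  0.142  0.023]
 [-0.003  0.148  0.151  0.154  0.143  0.143  0.02 ]
 [ 0.001  0.151  0.147  0.145  0.143  0.018  0.021]]
```

View pics/b_crop.png

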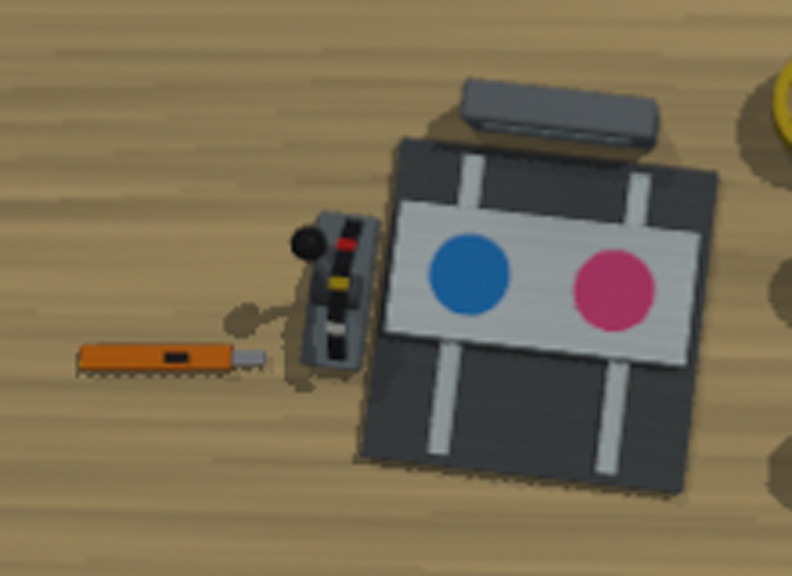

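View pics/b_crop2.png

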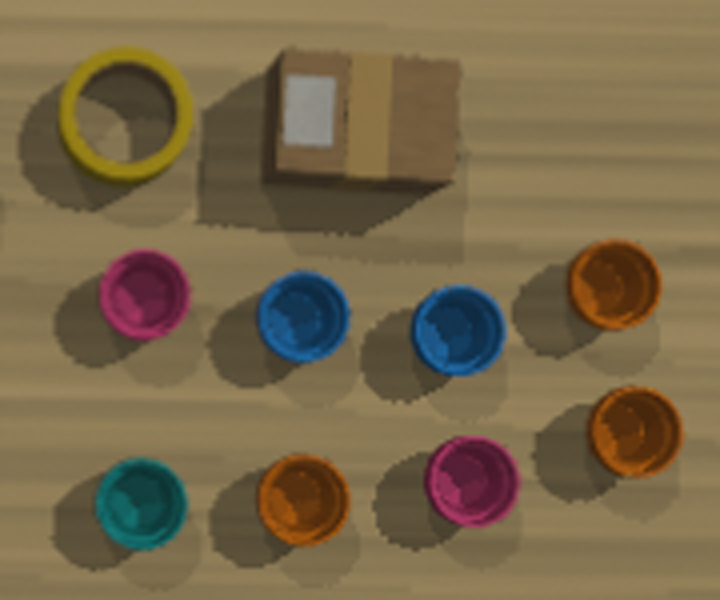

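Run:
```python
from h import *
p=camera_params("top");im,dep=capture("top");P=cloud(p,dep)
ex=np.array([.9954,-.096]);ey=np.array([.096,.9954])
print('bed z',np.nanmedian(P[270:274,215:225,2]))
corn=[(402,138),(718,172),(682,494),(357,460)]
uv=[(a/3.6+90,b/3.6+140) for a,b in corn]
q=plane(p,uv,.02)[:,:2];print(q,q.mean(0))
c=q.mean(0)
hsv=cv2.cvtColor(im,cv2.COLOR_RGB2HSV)
m=(P[:,:,2]>.12)&(P[:,:,1]>.2)&(P[:,:,1]<.4)&(P[:,:,0]>.4)&(P[:,:,0]<.8)
print('ball px',np.argwhere(m).mean(0)[::-1],m.sum(), P[m].mean(0),np.percentile(P[m][:,2],95))
def sh(x): return np.array([(x-c)@ex,(x-c)@ey])
print('ball sh',sh(plane(p,[np.argwhere(m).mean(0)[::-1]],.135)[0,:2]))
for n,x in(('pink',[.5546,.042]),('blue',[.5661,.1616])):print(n,sh(np.array(x)))
for n,(a,b),z in(('red',(346,244),.08),('yel',(339,284),.095),('white',(335,330),.08)):
    print(n,sh(plane(p,[(a/3.6+90,b/3.6+140)],z)[0,:2]))
for n,(a,b) in(('block',(322,213)),('b2',(378,219)),('b3',(302,367)),('b4',(362,370))):
    print(n,sh(plane(p,[(a/3.6+90,b/3.6+140)],.025)[0,:2]))
# scene
p=camera_params("scene");im,dep=capture("scene");P=cloud(p,dep)
m=(P[:,:,2]>.12)&(P[:,:,1]>.2)&(P[:,:,1]<.4)&(P[:,:,0]>.4)&(P[:,:,0]<.8)
print('ball scene',np.argwhere(m).mean(0)[::-1],m.sum(),P[m].mean(0))
cv2.imwrite('pics/c_crop.png',cv2.resize(im[170:300,260:480],None,fx=3.6,fy=3.6,interpolation=cv2.INTER_CUBIC)[:,:,::-1])
```

```text
bed z -0.001044040007865732
[[ 0.67953618  0.22207731]
 [ 0.65463955 -0.04328931]
 [ 0.3874398  -0.01773229]
 [ 0.41039551  0.25189569]] [0.53300276 0.10323785]
ball px [175.4556962  206.83544304] 79 [0.58180869 0.26774056 0.14714779] 0.15202129511485135
ball sh [0.03347083 0.1714916 ]
pink [ 0.02737672 -0.05888282]
blue [0.02734222 0.06127102]
red [0.03730552 0.15423182]
yel [0.00441707 0.15231088]
white [-0.03186776  0.15428498]
block [0.06393011 0.19014833]
b2 [0.06414107 0.14276845]
b3 [-0.06514146  0.1903701 ]
b4 [-0.06190049  0.14027106]
ball scene [390.57692308 231.97115385] 104 [0.58750612 0.26962147 0.14527081]
```

View pics/c_crop.png

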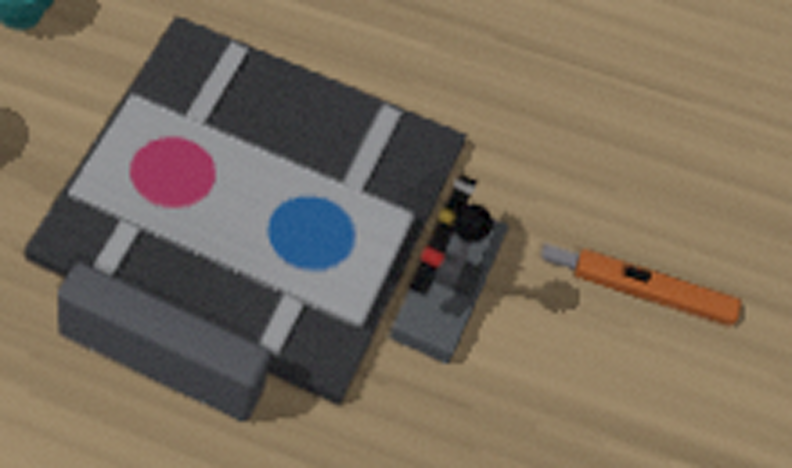

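Emit:
{"api": "move_arm", "payload": {"increments": "-1 0.246 -0.04 0.249 0 -1.069 0;-1 0.246 -0.04 0.249 0 -1.069 0;-1 0.246 -0.04 0.249 0 -1.069 0;-1 0.246 -0.04 0.249 0 -1.069 0;-1 0.246 -0.04 0.249 0 -1.069 0;-1 0.246 -0.04 0.249 0 -1.069 0;-1 0.246 -0.04 0.249 0 -1.069 0;-1 0.246 -0.04 0.249 0 -1.069 0"}}

```text
time_s: 1.1
tcp_pos: [0.3764, -0.2445, 0.2639]
ee_rot: [[0.086, 0.003, -0.996], [0.996, -0.0, 0.086], [0.0, -1.0, -0.003]]
wrist_force: [0.2, -0.7, 0.3]
gripper_width: 1.001
```

```bash
cat > t.py <<'E'
import sys
from h import *
# usage: t.py x y z  -> shift in tool axes to reach TCP target, turn to align
s=sense();R=np.array(s['ee_rot']);p=np.array(s['tcp_pos'])
ex=np.array([.9954,-.096,0]);ey=np.array([.096,.9954,0])
Rt=np.c_[ey,[0,0,-1.],-ex]
t=np.array([float(a) for a in sys.argv[1:4]])
print('t',round(s['time_s'],2),'tcp',p.round(4),'j',s['joints'].round(0),'F',s['wrist_force'].round(1),'w',round(s['gripper_width'],3))
print('shift',(R.T@(t-p)).round(4),'turn',cv2.Rodrigues(R.T@Rt)[0].ravel().round(4))
E
python3 t.py .5828 .2707 .20
```

```text
t 1.1 tcp [ 0.3764 -0.2445  0.2639] j [-12.   3. -19.  -0. -68.   7.] F [ 0.2 -0.7  0.3] w 1.001
shift [ 0.531   0.0645 -0.1613] turn [0.0034 0.0105 0.0001]
```

Emit:
{"api": "move_arm", "payload": {"increments": "-1 0.531 0.03 -0.16 0 0.01 0;-1 0.531 0.03 -0.16 0 0.01 0;-1 0.531 0.03 -0.16 0 0.01 0;-1 0.531 0.03 -0.16 0 0.01 0;-1 0.531 0.03 -0.16 0 0.01 0;-1 0.531 0.03 -0.16 0 0.01 0;-1 0.531 0.03 -0.16 0 0.01 0;-1 0.531 0.03 -0.16 0 0.01 0"}}

```text
time_s: 1.9
tcp_pos: [0.5264, 0.1228, 0.2409]
ee_rot: [[0.106, 0.0, -0.994], [0.994, -0.0, 0.106], [-0.0, -1.0, -0.0]]
wrist_force: [0.6, -0.3, 1.2]
gripper_width: 1.003
```

```bash
python3 t.py .5828 .2707 .20
```

```text
t 1.9 tcp [0.5264 0.1228 0.2409] j [ 30.  13. -10.   0. -67. -36.] F [ 0.6 -0.3  1.2] w 1.003
shift [ 0.1531  0.0409 -0.0404] turn [ 0.0002 -0.0105 -0.    ]
```

Emit:
{"api": "move_arm", "payload": {"increments": "-1 0.153 0.03 -0.04 0 -0.005 0;-1 0.153 0.03 -0.04 0 -0.005 0;-1 0.153 0.03 -0.04 0 -0.005 0;-1 0.153 0.03 -0.04 0 -0.005 0;-1 0.153 0.03 -0.04 0 -0.005 0;-1 0.153 0.03 -0.04 0 -0.005 0"}}

```text
time_s: 2.5
tcp_pos: [0.5817, 0.268, 0.2108]
ee_rot: [[0.102, -0.001, -0.995], [0.995, -0.001, 0.102], [-0.001, -1.0, 0.001]]
wrist_force: [0.5, 0.4, 1.0]
gripper_width: 1.001
```

```bash
python3 t.py .5828 .2707 .127
python3 - <<'E'
from h import *
im,d=capture('wrist');cv2.imwrite('pics/d.png',im[:,:,::-1])
E
```

```text
t 2.5 tcp [0.5817 0.268  0.2108] j [ 39.  24.   2.   0. -68. -45.] F [0.5 0.4 1. ] w 1.001
shift [ 0.0028  0.0838 -0.0009] turn [-0.0006 -0.0058 -0.0008]
```

View pics/d.png

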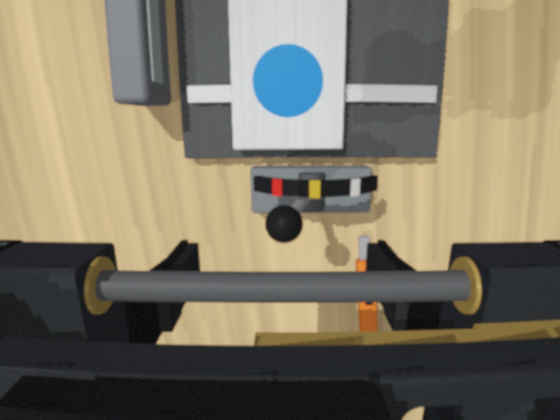

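Emit:
{"api": "move_arm", "payload": {"increments": "-1 0.002 0.04 0 0 -0.005 0;-1 0.002 0.084 0 0 -0.005 0;-1 0.002 0.084 0 0 -0.005 0;-1 0.002 0.084 0 0 -0.005 0"}}

```text
time_s: 2.95
tcp_pos: [0.5825, 0.27, 0.1283]
ee_rot: [[0.097, 0.001, -0.995], [0.995, -0.001, 0.097], [-0.001, -1.0, -0.001]]
wrist_force: [-0.3, 0.4, 0.9]
gripper_width: 0.999
```

Emit:
{"api": "move_arm", "payload": {"increments": "0.2 0 0 0 0 0 0;0.2 0 0 0 0 0 0;0.5 0 0 0 0 0 0;0.5 0 0 0 0 0 0;0.5 0 0 0 0 0 0;0.5 0 0 0 0 0 0"}}

```text
time_s: 3.55
tcp_pos: [0.582, 0.2713, 0.1271]
ee_rot: [[0.096, 0.0, -0.995], [0.995, 0.0, 0.096], [0.0, -1.0, -0.0]]
wrist_force: [0.2, 0.4, -0.1]
gripper_width: 0.541
```

```bash
python3 t.py .5828 .2707 .127
```

```text
t 3.55 tcp [0.582  0.2713 0.1271] j [ 39.  28.  -4.   0. -58. -45.] F [ 0.2  0.4 -0.1] w 0.541
shift [-0.0005  0.0001 -0.0009] turn [0.0001 0.0003 0.0001]
```

Emit:
{"api": "move_arm", "payload": {"increments": "1 0 0 0 0 0 0;1 0 0 0 0 0 0;1 0 0 0 0 0 0;1 0 0 0 0 0 0;1 0 0 0 0 0 0;1 0 0 0 0 0 0"}}

```text
time_s: 4.15
tcp_pos: [0.5817, 0.2712, 0.1268]
ee_rot: [[0.096, -0.001, -0.995], [0.995, -0.0, 0.096], [-0.0, -1.0, 0.001]]
wrist_force: [-1.6, 0.7, -0.2]
gripper_width: 0.304
```

```bash
python3 t.py .5828 .2707 .127
```

```text
t 4.15 tcp [0.5817 0.2712 0.1268] j [ 39.  28.  -4.  -0. -58. -45.] F [-1.6  0.7 -0.2] w 0.304
shift [-0.0004 -0.0002 -0.0012] turn [-0.0007  0.     -0.0002]
```

Emit:
{"api": "move_arm", "payload": {"increments": "1 0 -0.003 0.012 0 0 0;1 0 -0.005 0.024 0 0 0;1 0 -0.005 0.036 0 0 0;1 0 -0.004 0.048 0 0 0;1 0 -0.002 0.060 0 0 0;1 0 0.002 0.072 0 0 0;1 0 0.007 0.084 0 0 0;1 0 0.007 0.084 0 0 0"}}

```text
time_s: 4.95
tcp_pos: [0.501, 0.2812, 0.1232]
ee_rot: [[0.094, 0.009, -0.996], [0.996, 0.005, 0.094], [0.006, -1.0, -0.008]]
wrist_force: [0.8, 0.6, 6.0]
gripper_width: 0.304
```

```bash
cat > tray.py <<'E'
from h import *
import sys
p=camera_params("top");im,dep=capture("top");P=cloud(p,dep)
c0=np.array([.5330,.1032]);ex=np.array([.9954,-.096]);ey=np.array([.096,.9954])
for c in('pink','blue'):
    m,cs=blobs(im,c,150)
    for k in cs:
        M=cv2.moments(k);u=(M['m10']/M['m00'],M['m01']/M['m00'])
        q=plane(p,[u],.034)[0,:2];a=(q-c0)
        if q[1]>-.05 and q[1]<.4: print(c,'disc px',np.round(u,1),q.round(4),'sh',np.round([a@ex,a@ey],4),'lever by tray',round((a@ex-.0274)/.1+.883,3),'area',cv2.contourArea(k))
        else: print(c,'tub',np.round(u,1),plane(p,[u],.05)[0].round(4))
cv2.imwrite('pics/'+sys.argv[1],im[:,:,::-1])
E
python3 tray.py e.png; python3 t.py .5 .27 .12
```

```text
pink tub [407.5 259.9] [ 0.4451 -0.3902  0.05  ]
pink disc px [257.4 243.5] [0.4861 0.0487] sh [-0.0414 -0.0587] lever by tray 0.195 area 357.0
pink tub [325.6 213.3] [ 0.5774 -0.1501  0.05  ]
blue disc px [217.3 238.9] [0.4977 0.1677] sh [-0.0413  0.0609] lever by tray 0.196 area 364.0
blue tub [404.  222.4] [ 0.5543 -0.3801  0.05  ]
blue tub [365.4 218.9] [ 0.5629 -0.2667  0.05  ]
blue tub [  3.3 183.9] [0.6515 0.8233 0.05  ]
t 5.0 tcp [0.501  0.2812 0.1232] j [ 46.  22. -15.   0. -52. -51.] F [-0.2  1.2  6.9] w 0.3
shift [-0.0113  0.0031 -0.    ] turn [0.0077 0.0023 0.0057]
```

View pics/e.png

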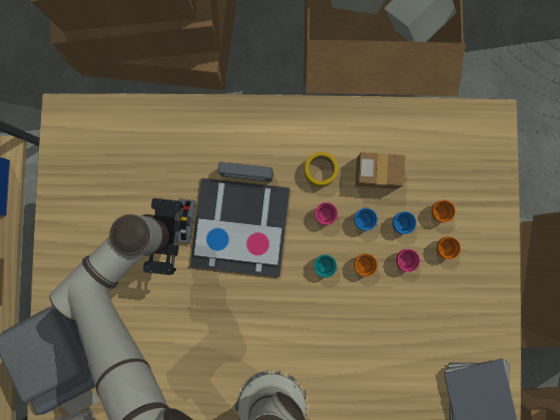

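Emit:
{"api": "move_arm", "payload": {"increments": "1 0 0.002 0.002 0 0 0;1 0 0.003 0.004 0 0 0;1 0 0.003 0.004 0 0 0;1 0 0.003 0.004 0 0 0"}}

```text
time_s: 5.4
tcp_pos: [0.4984, 0.2817, 0.1217]
ee_rot: [[0.093, 0.011, -0.996], [0.996, 0.005, 0.093], [0.006, -1.0, -0.01]]
wrist_force: [0.5, -0.9, 10.3]
gripper_width: 0.302
```

```bash
python3 tray.py e2.png; python3 t.py .5 .27 .12
```

```text
pink tub [407.5 259.9] [ 0.4451 -0.3901  0.05  ]
pink disc px [257.3 244.4] [0.4834 0.0489] sh [-0.0441 -0.0588] lever by tray 0.168 area 357.5
pink tub [325.6 213.3] [ 0.5774 -0.1501  0.05  ]
blue disc px [217.1 239.7] [0.4953 0.1683] sh [-0.0438  0.0611] lever by tray 0.171 area 367.0
blue tub [404.  222.4] [ 0.5543 -0.3801  0.05  ]
blue tub [365.4 218.9] [ 0.5629 -0.2667  0.05  ]
blue tub [  3.3 183.9] [0.6514 0.8233 0.05  ]
t 5.45 tcp [0.4984 0.2817 0.1216] j [ 46.  22. -16.   0. -52. -51.] F [ 0.6 -0.9 11.8] w 0.306
shift [-0.0115  0.0016 -0.0027] turn [0.0102 0.0033 0.0061]
```

Emit:
{"api": "move_arm", "payload": {"increments": "1 0 -0.001 0.002 0 0 0;1 0 -0.001 0.003 0 0 0;1 0 -0.001 0.003 0 0 0;1 0 -0.001 0.003 0 0 0"}}

```text
time_s: 5.85
tcp_pos: [0.4961, 0.282, 0.1209]
ee_rot: [[0.094, 0.011, -0.996], [0.996, 0.006, 0.094], [0.007, -1.0, -0.011]]
wrist_force: [5.5, -0.8, 2.8]
gripper_width: 0.305
```

```bash
python3 tray.py e3.png|grep disc; python3 t.py .5 .27 .12
```

```text
pink disc px [257.2 245. ] [0.4816 0.0492] sh [-0.046  -0.0587] lever by tray 0.149 area 360.5
blue disc px [217.  240.4] [0.4932 0.1686] sh [-0.0459  0.0613] lever by tray 0.15 area 363.0
t 5.9 tcp [0.4961 0.282  0.1209] j [ 46.  22. -16.   0. -52. -52.] F [ 6.9 -0.8  1.9] w 0.301
shift [-0.0116  0.0009 -0.005 ] turn [0.0107 0.0022 0.0066]
```

Emit:
{"api": "move_arm", "payload": {"increments": "0 0 0 0 0 0 0;0 0 0 0 0 0 0;-1 0 0 0 0 0 0;-1 0 0 0 0 0 0;-1 0 0 0 0 0 0;-1 0 0 0 0 0 0"}}

```text
time_s: 6.5
tcp_pos: [0.4911, 0.2798, 0.1177]
ee_rot: [[0.096, -0.001, -0.995], [0.995, -0.001, 0.096], [-0.001, -1.0, 0.001]]
wrist_force: [0.5, -0.5, 0.3]
gripper_width: 0.759
```

```bash
python3 tray.py e4.png|grep disc; python3 t.py .5774 -.1501 .20
```

```text
pink disc px [257.3 245.3] [0.4808 0.049 ] sh [-0.0467 -0.0589] lever by tray 0.142 area 356.5
blue disc px [216.9 240.6] [0.4926 0.1687] sh [-0.0465  0.0614] lever by tray 0.144 area 364.0
t 6.55 tcp [0.4912 0.2798 0.1177] j [ 46.  22. -16.  -0. -52. -52.] F [-0.3  0.4  1. ] w 0.807
shift [-0.4197 -0.0821 -0.127 ] turn [-0.0005  0.0002 -0.0005]
```

Emit:
{"api": "move_arm", "payload": {"increments": "-1 0 -0.05 0 0 0 0;-1 0 -0.10 0 0 0 0;-1 -0.15 -0.12 0 0 0 0;-1 -0.2 -0.12 0 0 0 0;-1 -0.2 -0.12 0 0 0 0;-1 -0.2 -0.12 0 0 0 0;-1 -0.2 -0.12 0 0 0 0;-1 -0.2 -0.12 0 0 0 0"}}

```text
time_s: 7.35
tcp_pos: [0.4722, 0.0799, 0.2383]
ee_rot: [[0.098, 0.001, -0.995], [0.995, 0.001, 0.098], [0.001, -1.0, -0.001]]
wrist_force: [-0.1, 0.5, -0.5]
gripper_width: 0.993
```

```bash
python3 tray.py f.png|grep disc; python3 t.py .5774 -.1501 .021;python3 - <<'E'
from h import *
c0=np.array([.5330,.1032]);ex=np.array([.9954,-.096]);ey=np.array([.096,.9954])
for n in('top','scene'):
    p=camera_params(n);im,dep=capture(n);P=cloud(p,dep)
    m=(P[:,:,2]>.105)&(P[:,:,1]>.24)&(P[:,:,1]<.32)&(P[:,:,0]>.4)&(P[:,:,0]<.6)
    uv=np.argwhere(m).mean(0)[::-1];q=plane(p,[uv],.13)[0];a=q[:2]-c0
    print(n,uv,m.sum(),q,'sh',a@ex,a@ey,np.percentile(P[m][:,2],95))
    if n=='top': cv2.imwrite('pics/f_crop.png',cv2.resize(im[180:280,150:300],None,fx=5,fy=5,interpolation=cv2.INTER_CUBIC)[:,:,::-1])
E
```

```text
pink disc px [258.5 245.5] [0.4803 0.0452] sh [-0.0468 -0.0628] lever by tray 0.141 area 307.0
t 7.4 tcp [0.4724 0.0808 0.2381] j [ 29.   7. -18.  -0. -65. -35.] F [-0.2  1.  -0.2] w 1.0
shift [-0.2198  0.217  -0.1267] turn [ 0.0005 -0.0006  0.0005]
top [137.83793103 268.8       ] 290 [0.41020532 0.37133627 0.13      ] sh -0.14797090994297962 0.255114554424528 0.5789880751344207
scene [443.28784119  71.61662531] 806 [-0.15458641  0.28746344  0.13      ] sh -0.702112798875798 0.11740753189077209 0.5773428318177023
```

View pics/f_crop.png

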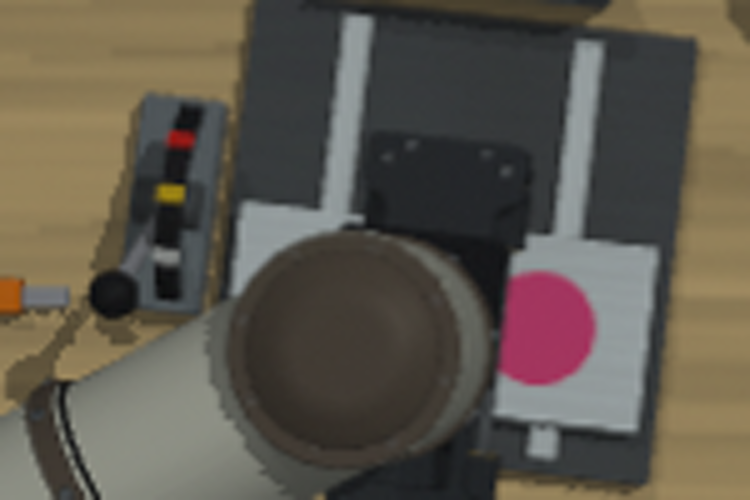

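Run:
```python
from h import *
c0=np.array([.5330,.1032]);ex=np.array([.9954,-.096]);ey=np.array([.096,.9954])
p=camera_params('top')
im,_=capture('top')
g=im.max(2)[225:250,165:180];m=(g<45);uv=np.argwhere(m).mean(0)[::-1]+[165,225];print(m.sum())
for u in(uv,(172.6,238.8)):
    q=plane(p,[u],.13)[0];a=q[:2]-c0;print(u,q,a@ex,a@ey)
u=(175.5,206.8);q=plane(p,[u],.137)[0];a=q[:2]-c0;print(u,q,a@ex,a@ey)
```

```text
71
[172.15492958 238.45070423] [0.49552251 0.27828927 0.13      ] -0.054113664863160084 0.17068601688007715
(172.6, 238.8) [0.49458202 0.27701855 0.13      ] -0.05492784267845913 0.1693308573760512
(175.5, 206.8) [0.58272032 0.27011119 0.137     ] 0.0334681279163514 0.17091654408803708
```

Emit:
{"api": "move_arm", "payload": {"increments": "-1 -0.2198 0.10 -0.127 0 0 0;-1 -0.2198 0.1 -0.127 0 0 0;-1 -0.2198 0.10 -0.127 0 0 0;-1 -0.2198 0.10 -0.127 0 0 0;-1 -0.2198 0.10 -0.127 0 0 0;-1 -0.2198 0.10 -0.127 0 0 0;-1 -0.2198 0.10 -0.127 0 0 0"}}

```text
time_s: 8.25
tcp_pos: [0.5779, -0.1515, 0.1348]
ee_rot: [[0.098, -0.005, -0.995], [0.995, -0.0, 0.098], [-0.0, -1.0, 0.005]]
wrist_force: [-0.4, 0.6, -0.3]
gripper_width: 1.001
```

```bash
python3 tray.py g.png; python3 t.py .578 -.15 .021
```

```text
pink tub [407.5 259.9] [ 0.4451 -0.3901  0.05  ]
blue disc px [216.9 240.6] [0.4926 0.1687] sh [-0.0465  0.0613] lever by tray 0.144 area 366.0
blue tub [404.  222.4] [ 0.5543 -0.3801  0.05  ]
blue tub [365.7 219.1] [ 0.5621 -0.2675  0.05  ]
blue tub [  3.3 183.9] [0.6515 0.8233 0.05  ]
t 8.3 tcp [ 0.5777 -0.1503  0.1359] j [  1.  24. -10.  -0. -56.  -6.] F [-0.   0.2 -0.9] w 1.003
shift [ 0.0003  0.1149 -0.0006] turn [-0.0034 -0.0008 -0.0002]
```

View pics/g.png

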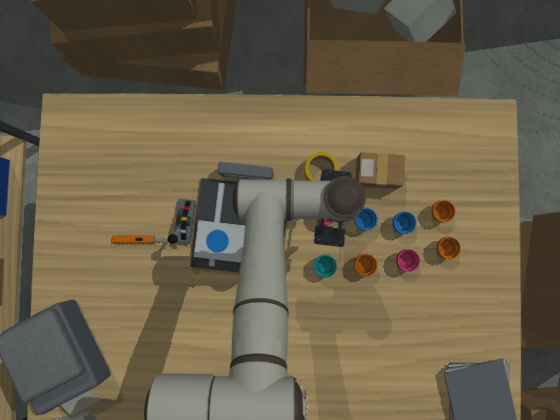

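Emit:
{"api": "move_arm", "payload": {"increments": "-1 0 0.05 0 0 0 0;-1 0 0.09 0 0 0 0;-1 0 0.115 0 0 0 0;-1 0 0.115 0 0 0 0;-1 0 0.115 0 0 0 0"}}

```text
time_s: 8.8
tcp_pos: [0.5786, -0.1489, 0.0239]
ee_rot: [[0.093, 0.001, -0.996], [0.996, -0.0, 0.093], [-0.0, -1.0, -0.001]]
wrist_force: [0.5, 0.1, 1.3]
gripper_width: 1.002
```

Emit:
{"api": "move_arm", "payload": {"increments": "0 0 0 0 0 0 0;1 0 0 0 0 0 0;1 0 0 0 0 0 0;1 0 0 0 0 0 0;1 0 0 0 0 0 0;1 0 0 0 0 0 0;1 0 0 0 0 0 0"}}

```text
time_s: 9.5
tcp_pos: [0.5782, -0.1501, 0.0242]
ee_rot: [[0.096, 0.002, -0.995], [0.995, -0.0, 0.096], [-0.0, -1.0, -0.002]]
wrist_force: [-1.2, 1.5, 6.1]
gripper_width: 0.753
```

```bash
python3 t.py .4807 .049 .20
```

```text
t 9.5 tcp [ 0.5782 -0.1501  0.0242] j [  1.  31. -17.   0. -42.  -6.] F [-1.2  1.5  6.1] w 0.753
shift [ 0.1889 -0.176   0.1158] turn [ 0.0016  0.0003 -0.    ]
```

Emit:
{"api": "move_arm", "payload": {"increments": "1 0 -0.03 0 0 0 0;1 0 -0.076 0 0 0 0;1 0.05 -0.106 0.03 0 0 0;1 0.09 -0.106 0.055 0 0 0;1 0.13 -0.106 0.08 0 0 0;1 0.17 -0.106 0.105 0 0 0;1 0.189 -0.106 0.116 0 0 0;1 0.189 -0.106 0.116 0 0 0"}}

```text
time_s: 10.3
tcp_pos: [0.4787, 0.0514, 0.1292]
ee_rot: [[0.092, -0.0, -0.996], [0.996, 0.001, 0.092], [0.001, -1.0, 0.0]]
wrist_force: [1.1, -0.4, 0.2]
gripper_width: 0.754
```

```bash
python3 t.py .4808 .049 .060
python3 - <<'E'
from h import *
im,d=capture('wrist');cv2.imwrite('pics/i.png',im[:,:,::-1])
im,d=capture('scene');cv2.imwrite('pics/i2.png',cv2.resize(im[130:330,180:480],None,fx=2.5,fy=2.5)[:,:,::-1])
E
```

```text
t 10.3 tcp [0.4787 0.0514 0.1292] j [ 25.  14. -27.  -0. -50. -31.] F [ 1.1 -0.4  0.2] w 0.754
shift [-0.0022  0.0692 -0.0023] turn [-0.0001  0.0045  0.0005]
```

View pics/i.png

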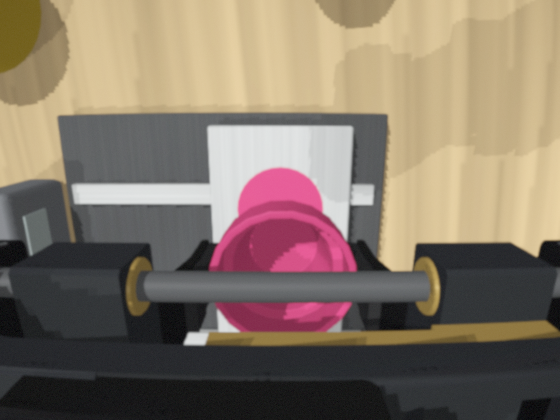

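View pics/i2.png

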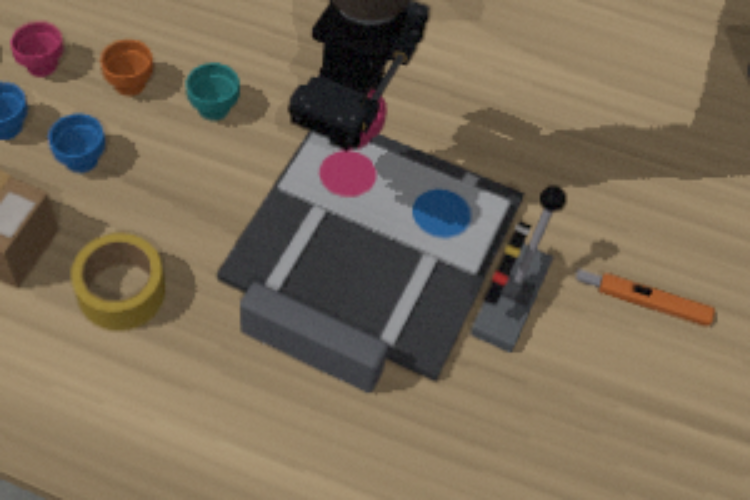

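Emit:
{"api": "move_arm", "payload": {"increments": "1 -0.002 0.03 -0.002 0 0.004 0;1 -0.002 0.05 -0.002 0 0.004 0;1 -0.002 0.062 -0.002 0 0.004 0;1 -0.002 0.068 -0.002 0 0.004 0;1 -0.002 0.069 -0.002 0 0.004 0;1 -0.002 0.069 -0.002 0 0.004 0"}}

```text
time_s: 11.0
tcp_pos: [0.4826, 0.0466, 0.0602]
ee_rot: [[0.101, 0.001, -0.995], [0.995, 0.0, 0.101], [0.0, -1.0, -0.001]]
wrist_force: [0.1, -0.6, -0.4]
gripper_width: 0.755
```

```bash
python3 t.py .4808 .049 .058
```

```text
t 11.0 tcp [0.4826 0.0466 0.0602] j [ 25.  20. -31.   0. -39. -31.] F [ 0.1 -0.6 -0.4] w 0.755
shift [0.0022 0.0022 0.002 ] turn [ 0.0005 -0.0047  0.0001]
```

Emit:
{"api": "move_arm", "payload": {"increments": "1 0.002 0.001 0.002 0 0 0;1 0.002 0.002 0.002 0 0 0;1 0.002 0.003 0.002 0 0 0;1 0.002 0.003 0.002 0 0 0"}}

```text
time_s: 11.4
tcp_pos: [0.4805, 0.0494, 0.0581]
ee_rot: [[0.099, 0.001, -0.995], [0.995, 0.0, 0.099], [0.0, -1.0, -0.001]]
wrist_force: [-1.7, 0.8, 6.2]
gripper_width: 0.758
```

```bash
python3 t.py .4808 .049 .058
```

```text
t 11.4 tcp [0.4805 0.0494 0.0581] j [ 25.  20. -31.   0. -39. -31.] F [-1.7  0.8  6.2] w 0.758
shift [-0.0004  0.0001 -0.0003] turn [ 0.001  -0.0032  0.0003]
```

Emit:
{"api": "move_arm", "payload": {"increments": "0 0 0 0 0 0 0;-1 0 0 0 0 0 0;-1 0 0 0 0 0 0;-1 0 0 0 0 0 0;-1 0 -0.04 0 0 0 0;-1 0 -0.09 0 0 0 0;-1 0 -0.13 0 0 0 0;-1 0 -0.13 0 0 0 0"}}

```text
time_s: 12.2
tcp_pos: [0.484, 0.0503, 0.193]
ee_rot: [[0.099, 0.013, -0.995], [0.995, 0.004, 0.099], [0.005, -1.0, -0.012]]
wrist_force: [-0.5, 0.0, -0.1]
gripper_width: 0.999
```

```bash
python3 t.py .4451 -.3905 .13
```

```text
t 12.2 tcp [0.484  0.0503 0.193 ] j [ 25.  10. -22.   0. -58. -31.] F [-0.5  0.  -0.1] w 0.999
shift [-0.4428  0.0608 -0.004 ] turn [ 0.0124 -0.0026  0.0051]
```

Emit:
{"api": "move_arm", "payload": {"increments": "-1 -0.40 0 0 0 -0.003 0;-1 -0.40 0 0 0 -0.003 0;-1 -0.40 0 0 0 -0.003 0;-1 -0.40 0 0 0 -0.003 0;-1 -0.40 0 0 0 -0.003 0;-1 -0.40 0 0 0 -0.003 0;-1 -0.40 0 0 0 -0.003 0;-1 -0.40 0 0 0 -0.003 0"}}

```text
time_s: 13.0
tcp_pos: [0.4395, -0.3507, 0.186]
ee_rot: [[0.097, -0.001, -0.995], [0.995, 0.001, 0.097], [0.001, -1.0, 0.001]]
wrist_force: [1.3, 1.6, -0.1]
gripper_width: 0.999
```

```bash
python3 tray.py j.png;python3 t.py .445 -.391 .12
python3 - <<'E'
from h import *
im,d=capture('wrist');cv2.imwrite('pics/j2.png',im[:,:,::-1])
E
```

```text
pink disc px [256.5 245.3] [0.4806 0.0511] sh [-0.0471 -0.0569] lever by tray 0.138 area 388.0
blue disc px [216.9 240.6] [0.4926 0.1687] sh [-0.0465  0.0614] lever by tray 0.144 area 364.0
blue tub [  3.3 183.9] [0.6515 0.8233 0.05  ]
t 13.05 tcp [ 0.4388 -0.3568  0.1857] j [-23.  18. -11.   0. -61.  17.] F [ 3.2 -4.1  2.3] w 0.998
shift [-0.0333  0.0657 -0.0097] turn [-0.0011 -0.0061 -0.0023]
```

View pics/j.png

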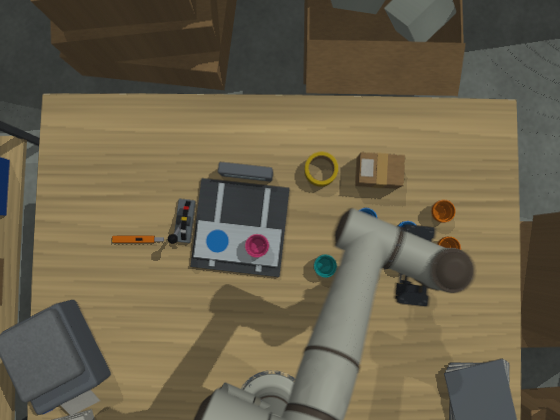

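View pics/j2.png

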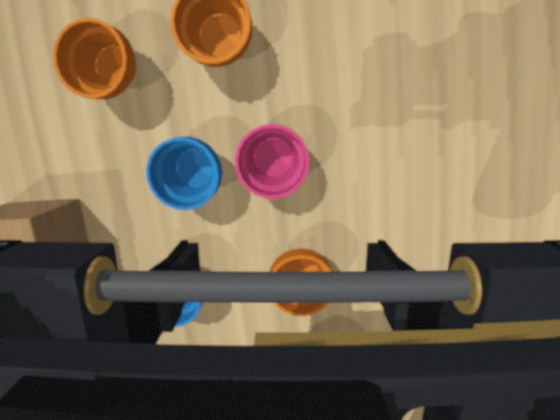

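```bash
cat > w.py <<'E'
from h import *
import sys
p=camera_params('wrist');im,d=capture('wrist');p2=camera_params('wrist')
z=float(sys.argv[2]) if len(sys.argv)>2 else .05
for c in COL:
    m,cs=blobs(im,c,400)
    for k in cs:
        M=cv2.moments(k);(cx,cy),ax,_=cv2.fitEllipse(k)
        u=(M['m10']/M['m00'],M['m01']/M['m00'])
        mm=np.zeros(m.shape,np.uint8);cv2.drawContours(mm,[k],-1,1,-1)
        Q=cloud(p2,d)[mm>0];zt=np.nanpercentile(Q[:,2],95);q=Q[Q[:,2]>zt-.008]
        a=np.percentile(q[:,:2],.5,0);b=np.percentile(q[:,:2],99.5,0)
        print(c,np.round(u,0),'ell',np.round([cx,cy],1),'plane',plane(p2,[(cx,cy)],z)[0,:2].round(4),'ztop',round(zt,3),'rimbox',((a+b)/2).round(4),(b-a).round(3))
cv2.imwrite('pics/'+sys.argv[1],im[:,:,::-1])
E
python3 w.py k.png
```

```text
pink [271. 157.] ell [271.3 157.4] plane [ 0.4456 -0.3895] ztop 0.051 rimbox [ 0.4456 -0.3889] [0.065 0.065]
blue [183. 169.] ell [182.8 169.3] plane [ 0.5256 -0.3875] ztop 0.051 rimbox [ 0.5269 -0.3865] [0.065 0.064]
orange [301. 260.] ell [300.4 260. ] plane [ 0.4288 -0.2895] ztop 0.052 rimbox [ 0.4291 -0.3302] [0.06  0.108]
orange [ 60. 222.] ell [ 61.2 222.3] plane [ 0.6536 -0.3505] ztop 0.072 rimbox [ 0.6613 -0.3532] [0.004 0.022]
orange [92. 55.] ell [92.3 55.3] plane [ 0.5874 -0.4929] ztop 0.051 rimbox [ 0.5913 -0.4942] [0.066 0.065]
orange [211.  28.] ell [211.   27.2] plane [ 0.483  -0.5013] ztop 0.051 rimbox [ 0.4836 -0.5015] [0.066 0.05 ]
```

```bash
python3 t.py .4456 -.3895 .11
```

```text
t 13.15 tcp [ 0.439  -0.3512  0.1852] j [-22.  18. -12.  -0. -61.  16.] F [0.2 0.4 0.5] w 1.0
shift [-0.0375  0.0751 -0.0107] turn [-0.0023 -0.0061  0.0009]
```

Emit:
{"api": "move_arm", "payload": {"increments": "-1 -0.0375 0.05 -0.0107 0 1.57 0;-1 -0.0375 0.05 -0.0107 0 1.57 0;-1 -0.0375 0.05 -0.0107 0 1.57 0;-1 -0.0375 0.05 -0.0107 0 1.57 0;-1 -0.0375 0.05 -0.0107 0 1.57 0;-1 -0.0375 0.05 -0.0107 0 1.57 0;-1 -0.0375 0.05 -0.0107 0 1.57 0;-1 -0.0375 0.05 -0.0107 0 1.57 0"}}

```text
time_s: 13.95
tcp_pos: [0.4474, -0.3856, 0.1363]
ee_rot: [[0.964, -0.001, -0.266], [0.266, 0.001, 0.964], [-0.001, -1.0, 0.001]]
wrist_force: [-0.3, -0.6, 0.4]
gripper_width: 0.999
```

```bash
python3 t.py .4456 -.3895 .11
```

```text
t 13.95 tcp [ 0.4474 -0.3856  0.1363] j [-25.  23. -11.  -0. -56. -49.] F [-0.3 -0.6  0.4] w 0.999
shift [-0.0028  0.0263 -0.0033] turn [-1.4000e-03 -1.2053e+00  1.0000e-04]
```

Emit:
{"api": "move_arm", "payload": {"increments": "-1 -0.003 0.0 -0.003 0 0 0;-1 -0.003 0.03 -0.003 0 0 0;-1 -0.003 0.07 -0.003 0 0 0;-1 -0.003 0.10 -0.003 0 0 0;-1 -0.003 0.114 -0.003 0 0 0;-1 -0.003 0.114 -0.003 0 0 0"}}

```text
time_s: 14.55
tcp_pos: [0.4441, -0.3899, 0.0209]
ee_rot: [[0.962, -0.004, -0.273], [0.273, 0.002, 0.962], [-0.003, -1.0, 0.003]]
wrist_force: [-0.1, 0.5, -0.3]
gripper_width: 1.002
```

```bash
python3 t.py .4456 -.3895 .024
```

```text
t 14.55 tcp [ 0.4441 -0.3899  0.0209] j [-26.  31. -18.  -0. -42. -49.] F [-0.1  0.5 -0.3] w 1.002
shift [ 0.0015 -0.0031 -0.    ] turn [-4.9000e-03 -1.1985e+00 -1.1000e-03]
```

Emit:
{"api": "move_arm", "payload": {"increments": "0 0.001 -0.003 0 0 0 0;1 0.001 -0.003 0 0 0 0;1 0.001 -0.003 0 0 0 0;1 0.001 -0.003 0 0 0 0;1 0.001 -0.003 0 0 0 0;1 0.001 -0.003 0 0 0 0;1 0.001 -0.003 0 0 0 0"}}

```text
time_s: 15.25
tcp_pos: [0.447, -0.3911, 0.0275]
ee_rot: [[0.963, 0.002, -0.271], [0.271, -0.001, 0.963], [0.002, -1.0, -0.002]]
wrist_force: [-0.2, 2.4, 6.9]
gripper_width: 0.758
```

```bash
python3 t.py .4456 -.3895 .024
```

```text
t 15.25 tcp [ 0.447  -0.3911  0.0275] j [-26.  31. -17.   0. -42. -49.] F [-0.2  2.4  6.9] w 0.758
shift [-0.001   0.0035  0.0019] turn [ 2.6000e-03 -1.2002e+00  3.0000e-04]
```

Emit:
{"api": "move_arm", "payload": {"increments": "1 0 -0.03 0 0 0 0;1 0 -0.08 0 0 0 0;1 0 -0.13 0 0 -0.1 0;1 0 -0.15 0 0 -0.25 0;1 0 -0.15 0 0 -0.4 0;1 0 -0.15 0 0 -0.55 0;1 0 -0.15 0 0 -0.7 0;1 0 -0.15 0 0 -0.85 0"}}

```text
time_s: 16.05
tcp_pos: [0.4458, -0.3904, 0.1758]
ee_rot: [[0.427, -0.0, -0.904], [0.904, 0.001, 0.427], [0.0, -1.0, 0.0]]
wrist_force: [-0.4, 0.0, -1.5]
gripper_width: 0.757
```

```bash
python3 t.py .48 .05 .17
python3 - <<'E'
from h import *
print(plane(camera_params('top'),[(256.5,245.3)],.084))
E
```

```text
t 16.05 tcp [ 0.4458 -0.3904  0.1758] j [-26.  21.  -8.  -0. -61.   0.] F [-0.4  0.  -1.5] w 0.757
shift [0.4129 0.006  0.1571] turn [-0.0004 -0.3449  0.0004]
[[0.48075667 0.04787378 0.084     ]]
```

Emit:
{"api": "move_arm", "payload": {"increments": "1 0.35 0 0.133 0 -0.345 0;1 0.35 0 0.133 0 -0.345 0;1 0.35 0 0.133 0 -0.345 0;1 0.35 0 0.133 0 -0.345 0;1 0.35 0 0.133 0 -0.345 0;1 0.35 0 0.133 0 -0.345 0;1 0.35 0 0.133 0 -0.345 0;1 0.35 0 0.133 0 -0.345 0"}}

```text
time_s: 16.85
tcp_pos: [0.4774, -0.0145, 0.1761]
ee_rot: [[0.099, 0.001, -0.995], [0.995, 0.001, 0.099], [0.001, -1.0, -0.001]]
wrist_force: [0.2, -0.6, -0.5]
gripper_width: 0.753
```

```bash
python3 t.py .4805 .0485 .13
```

```text
t 16.85 tcp [ 0.4774 -0.0145  0.1761] j [ 18.  10. -24.  -0. -56. -23.] F [ 0.2 -0.6 -0.5] w 0.753
shift [0.063  0.0462 0.0032] turn [ 0.0006 -0.0027  0.0007]
```

Emit:
{"api": "move_arm", "payload": {"increments": "1 0.03 0 0.003 0 -0.003 0;1 0.063 0 0.003 0 -0.003 0;1 0.063 0.02 0.003 0 -0.003 0;1 0.063 0.046 0.003 0 -0.003 0;1 0.063 0.046 0.003 0 -0.003 0;1 0.063 0.046 0.003 0 -0.003 0"}}

```text
time_s: 17.45
tcp_pos: [0.481, 0.0452, 0.1301]
ee_rot: [[0.099, -0.001, -0.995], [0.995, -0.001, 0.099], [-0.001, -1.0, 0.001]]
wrist_force: [0.4, -0.2, 1.0]
gripper_width: 0.753
```

```bash
python3 t.py .4805 .0485 .085; python3 w.py l.png .084;  python3 - <<'E'
from h import *
im,d=capture('scene');cv2.imwrite('pics/l2.png',cv2.resize(im[150:300,230:430],None,fx=4,fy=4)[:,:,::-1])
E
```

```text
t 17.45 tcp [0.481  0.0452 0.1301] j [ 25.  14. -27.   0. -50. -30.] F [ 0.4 -0.2  1. ] w 0.753
shift [0.0033 0.0451 0.0008] turn [-0.0005 -0.0026 -0.0008]
pink [284. 315.] ell [283.2 315.4] plane [0.4886 0.1091] ztop 0.154 rimbox [0.4839 0.0471] [0.055 0.054]
pink [283. 233.] ell [282.9 232.6] plane [0.4826 0.0472] ztop 0.154 rimbox [0.482  0.0274] [0.066 0.035]
```

View pics/l2.png

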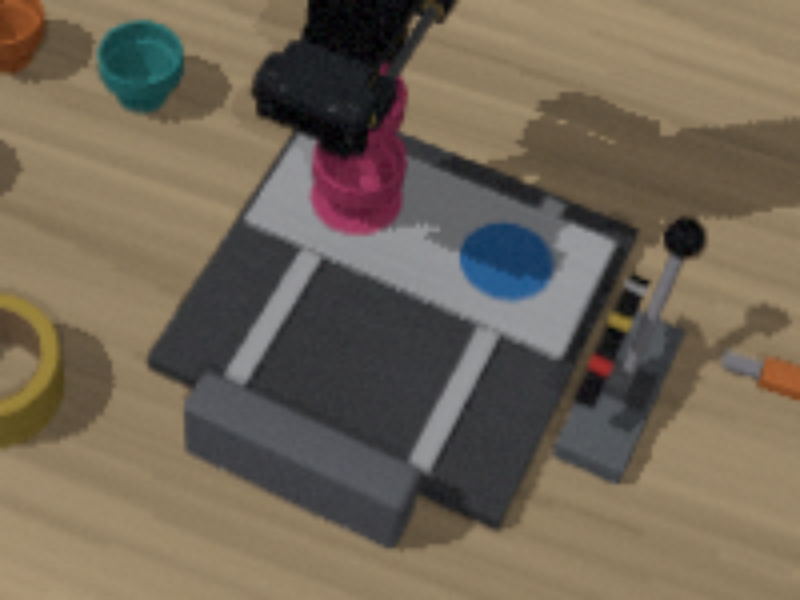

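View pics/l.png

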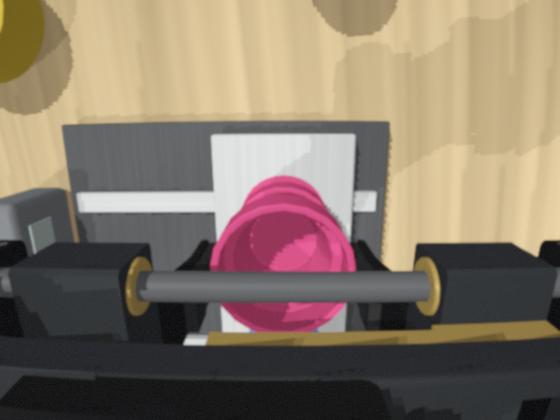

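Emit:
{"api": "move_arm", "payload": {"increments": "1 0.002 0.0 0 0 0 0;1 0.002 0.02 0 0 0 0;1 0.002 0.03 0 0 0 0;1 0.002 0.036 0 0 0 0;1 0.002 0.042 0 0 0 0;1 0.002 0.045 0 0 0 0;1 0.002 0.047 0 0 0 0;1 0.002 0.047 0 0 0 0"}}

```text
time_s: 18.35
tcp_pos: [0.4829, 0.049, 0.0846]
ee_rot: [[0.099, 0.004, -0.995], [0.995, 0.003, 0.099], [0.003, -1.0, -0.004]]
wrist_force: [-2.5, 5.0, 7.8]
gripper_width: 0.752
```

```bash
python3 t.py .4805 .0485 .08
```

```text
t 18.35 tcp [0.4829 0.049  0.0846] j [ 25.  17. -30.  -0. -43. -31.] F [-2.5  5.   7.8] w 0.752
shift [-0.0008  0.0046  0.0023] turn [ 0.0038 -0.0026  0.0029]
```

Emit:
{"api": "move_arm", "payload": {"increments": "1 0.0015 -0.001 0.002 0 0 0;1 0.002 0.001 0.002 0 0 0;1 0.002 0.003 0.002 0 0 0;1 0.002 0.003 0.002 0 0 0"}}

```text
time_s: 18.75
tcp_pos: [0.4816, 0.0503, 0.0816]
ee_rot: [[0.098, 0.005, -0.995], [0.995, 0.001, 0.098], [0.002, -1.0, -0.005]]
wrist_force: [1.5, 0.5, 7.9]
gripper_width: 0.753
```

```bash
python3 t.py .4805 .0485 .08
```

```text
t 18.75 tcp [0.4816 0.0503 0.0816] j [ 25.  18. -30.   0. -42. -31.] F [1.5 0.5 7.9] w 0.753
shift [-0.0019  0.0016  0.001 ] turn [ 0.0048 -0.0018  0.0016]
```

Emit:
{"api": "move_arm", "payload": {"increments": "1 0 0.002 0 0 0 0;1 0 0.002 0 0 0 0;0 0 0.001 0 0 0 0;-1 0 0 0 0 0 0;-1 0 0 0 0 0 0;-1 0 0 0 0 0 0;-1 0 -0.03 0 0 0 0;-1 0 -0.08 0 0 0 0"}}

```text
time_s: 19.55
tcp_pos: [0.4764, 0.0485, 0.1571]
ee_rot: [[0.1, -0.01, -0.995], [0.995, -0.004, 0.1], [-0.005, -1.0, 0.01]]
wrist_force: [1.3, -0.9, -0.1]
gripper_width: 0.99
```

```bash
python3 t.py .4925 -.2 .2
```

```text
t 19.55 tcp [0.4764 0.0485 0.1571] j [ 25.  12. -25.  -0. -54. -31.] F [ 1.3 -0.9 -0.1] w 0.99
shift [-0.2458 -0.0421 -0.0404] turn [-0.01   -0.0036 -0.0049]
```

Now over to the nearer blue tub.

Emit:
{"api": "move_arm", "payload": {"increments": "-1 -0.02 -0.03 0 0 0 0;-1 -0.25 -0.04 -0.04 0 0 0;-1 -0.25 -0.04 -0.04 0 0 0;-1 -0.25 -0.04 -0.04 0 0 0;-1 -0.25 -0.04 -0.04 0 0 0;-1 -0.25 -0.04 -0.04 0 0 0;-1 -0.25 -0.04 -0.04 0 0 0;-1 -0.25 -0.04 -0.04 0 0 0"}}

```text
time_s: 20.35
tcp_pos: [0.4936, -0.2037, 0.1988]
ee_rot: [[0.101, -0.002, -0.995], [0.995, 0.001, 0.101], [0.0, -1.0, 0.003]]
wrist_force: [0.2, 0.2, -0.8]
gripper_width: 0.998
```

```bash
python3 tray.py m.png;python3 w.py m2.png;python3 t.py .5629 -.2667 .12
python3 - <<'E'
from h import *
im,d=capture('scene');cv2.imwrite('pics/m3.png',cv2.resize(im[130:280,130:330],None,fx=4,fy=4)[:,:,::-1])
p=camera_params('scene');P=cloud(p,d);m,cs=blobs(im,'pink',60)
for k in cs:
    mm=np.zeros(m.shape,np.uint8);cv2.drawContours(mm,[k],-1,1,-1);Q=P[mm>0];print(np.nanmedian(Q,0).round(3),np.nanpercentile(Q[:,2],97))
E
```

```text
pink disc px [253.1 246.8] [0.4762 0.0612] sh [-0.0525 -0.0473] lever by tray 0.084 area 230.0
blue disc px [217.1 239.9] [0.4947 0.1682] sh [-0.0443  0.061 ] lever by tray 0.166 area 367.0
blue tub [407.5 231.7] [ 0.5271 -0.3903  0.05  ]
blue tub [  3.3 183.9] [0.6515 0.8233 0.05  ]
blue [201. 134.] ell [200.5 134.2] plane [ 0.5635 -0.2671] ztop 0.051 rimbox [ 0.5641 -0.2664] [0.065 0.064]
blue [224.  13.] ell [224.3  12.7] plane [ 0.5282 -0.3666] ztop 0.051 rimbox [ 0.5282 -0.3678] [0.061 0.025]
turq [353. 237.] ell [353.6 237.1] plane [ 0.4292 -0.1537] ztop 0.052 rimbox [ 0.4343 -0.1755] [0.08  0.115]
orange [ 95. 147.] ell [ 94.7 148.7] plane [ 0.6661 -0.2653] ztop 0.075 rimbox [ 0.6664 -0.2642] [0.004 0.044]
orange [345. 119.] ell [345.4 118.5] plane [ 0.4312 -0.2677] ztop 0.051 rimbox [ 0.4309 -0.2674] [0.065 0.065]
orange [82. 61.] ell [82.  61.4] plane [ 0.6612 -0.3435] ztop 0.075 rimbox [ 0.6622 -0.3449] [0.004 0.043]
t 20.45 tcp [ 0.494  -0.2025  0.1993] j [ -5.  14. -14.  -0. -61.  -1.] F [-0.6 -0.  -0. ] w 1.0
shift [-0.0571  0.0792 -0.075 ] turn [-0.0015 -0.0023  0.0003]
[0.485 0.047 0.081] 0.10485062164341373
[-1.045 -0.968 -0.417] -0.38301351307492004
[-0.856 -0.196 -0.101] -0.06359848042269008
```

View pics/m2.png

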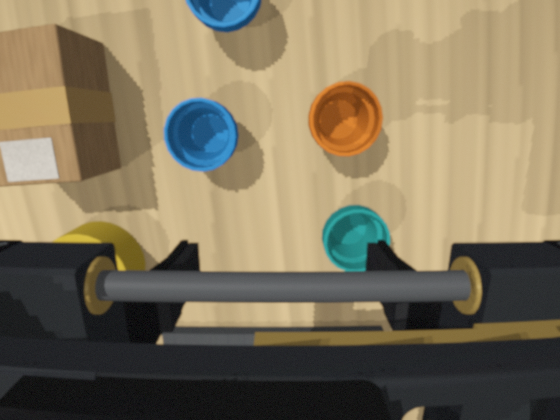

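View pics/m3.png

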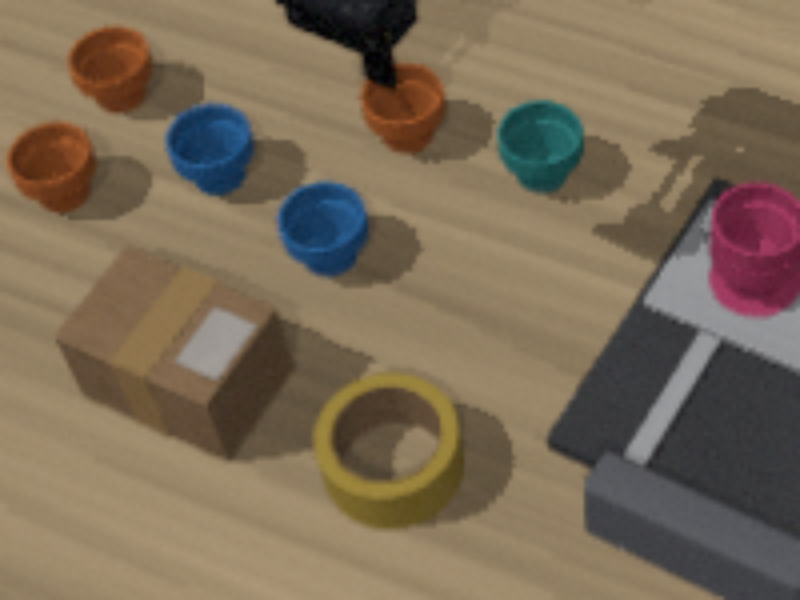

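Emit:
{"api": "move_arm", "payload": {"increments": "-1 -0.0571 0.04 -0.0755 0 0 0;-1 -0.0571 0.06 -0.0755 0 0 0;-1 -0.0571 0.06 -0.0755 0 0 0;-1 -0.0571 0.10 -0.0755 0 0 0;-1 -0.0571 0.15 -0.0755 0 0 0;-1 -0.0571 0.175 -0.0755 0 0 0;-1 -0.0571 0.175 -0.0755 0 0 0;-1 -0.0571 0.175 -0.0755 0 0 0"}}

```text
time_s: 21.3
tcp_pos: [0.5648, -0.2668, 0.0259]
ee_rot: [[0.097, 0.001, -0.995], [0.995, -0.001, 0.097], [-0.001, -1.0, -0.001]]
wrist_force: [0.5, 0.9, 0.9]
gripper_width: 1.003
```

```bash
python3 t.py .5637 -.2668 .024
```

```text
t 21.3 tcp [ 0.5648 -0.2668  0.0259] j [-10.  33. -13.   0. -44.   5.] F [0.5 0.9 0.9] w 1.003
shift [-0.0001  0.0019  0.0011] turn [ 0.0007 -0.0008 -0.0007]
```

Emit:
{"api": "move_arm", "payload": {"increments": "0 0 0.001 0.001 0 0 0;1 0 0.001 0.001 0 0 0;1 0 0.001 0.001 0 0 0;1 0 0.001 0.001 0 0 0;1 0 0.001 0.001 0 0 0;1 0 0.001 0.001 0 0 0;1 0 0.001 0.001 0 0 0"}}

```text
time_s: 22.0
tcp_pos: [0.5637, -0.2674, 0.0254]
ee_rot: [[0.098, 0.002, -0.995], [0.995, -0.001, 0.098], [-0.0, -1.0, -0.002]]
wrist_force: [-0.4, 2.2, 5.6]
gripper_width: 0.776
```

```bash
python3 t.py .4947 .1682 .13
```

```text
t 22.0 tcp [ 0.5637 -0.2674  0.0254] j [-11.  33. -13.   0. -44.   5.] F [-0.4  2.2  5.6] w 0.776
shift [ 0.4267 -0.105   0.1113] turn [ 0.0018 -0.0024 -0.0005]
```

Emit:
{"api": "move_arm", "payload": {"increments": "1 0 0 0 0 0 0;1 0 -0.03 0 0 0 0;1 0 -0.08 0 0 0 0;1 0 -0.13 0 0 0 0;1 0.05 -0.165 0.02 0 0 0;1 0.10 -0.165 0.04 0 0 0;1 0.15 -0.165 0.06 0 0 0;1 0.18 -0.165 0.08 0 0 0"}}

```text
time_s: 22.8
tcp_pos: [0.5033, -0.084, 0.1893]
ee_rot: [[0.1, 0.002, -0.995], [0.995, 0.0, 0.1], [0.001, -1.0, -0.002]]
wrist_force: [0.7, 1.0, 0.2]
gripper_width: 0.77
```

```bash
python3 t.py .4947 .1682 .19
```

```text
t 22.8 tcp [ 0.5033 -0.084   0.1893] j [  9.  12. -18.  -0. -59. -14.] F [0.7 1.  0.2] w 0.77
shift [ 0.2501 -0.0006  0.0336] turn [ 0.0017 -0.0036  0.0006]
```

Emit:
{"api": "move_arm", "payload": {"increments": "1 0.05 0 0.01 0 0 0;1 0.10 0 0.02 0 0 0;1 0.15 0 0.03 0 0 0;1 0.2 0 0.033 0 0 0;1 0.24 0 0.033 0 0 0;1 0.25 0 0.033 0 0 0;1 0.25 0.02 0.033 0 0 0;1 0.25 0.06 0.033 0 0 0"}}

```text
time_s: 23.6
tcp_pos: [0.4975, 0.168, 0.131]
ee_rot: [[0.097, 0.007, -0.995], [0.995, 0.004, 0.097], [0.005, -1.0, -0.007]]
wrist_force: [1.3, 0.7, -1.3]
gripper_width: 0.772
```

```bash
python3 t.py .4947 .1682 .059;python3 - <<'E'
from h import *
im,d=capture('scene');cv2.imwrite('pics/n.png',cv2.resize(im[130:280,230:430],None,fx=4,fy=4)[:,:,::-1])
E
```

```text
t 23.6 tcp [0.4975 0.168  0.131 ] j [ 36.  17. -21.   0. -51. -42.] F [ 1.3  0.7 -1.3] w 0.772
shift [-0.0005  0.072   0.0033] turn [ 0.0066 -0.0014  0.0048]
```

View pics/n.png

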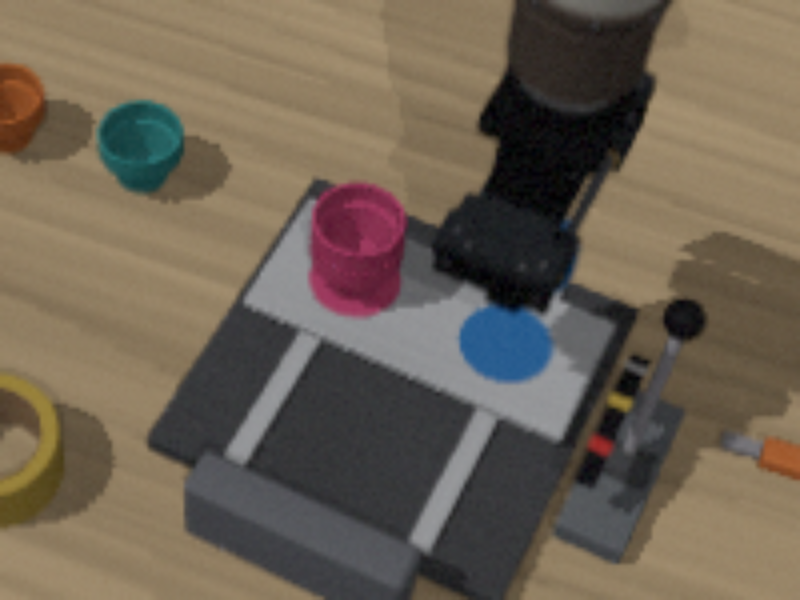

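Emit:
{"api": "move_arm", "payload": {"increments": "1 0 0 0.001 0 0 0;1 0 0.02 0.001 0 0 0;1 0 0.045 0.001 0 0 0;1 0 0.06 0.001 0 0 0;1 0 0.067 0.001 0 0 0;1 0 0.067 0.001 0 0 0;1 0 0.067 0.001 0 0 0"}}

```text
time_s: 24.35
tcp_pos: [0.4955, 0.167, 0.0633]
ee_rot: [[0.099, 0.002, -0.995], [0.995, 0.001, 0.099], [0.001, -1.0, -0.002]]
wrist_force: [1.1, 0.1, 0.3]
gripper_width: 0.773
```

```bash
python3 t.py .4947 .1682 .059
```

```text
t 24.35 tcp [0.4955 0.167  0.0633] j [ 36.  22. -26.   0. -42. -42.] F [1.1 0.1 0.3] w 0.773
shift [0.0012 0.0043 0.0009] turn [ 0.0023 -0.0027  0.0014]
```

Emit:
{"api": "move_arm", "payload": {"increments": "1 0.001 0.001 0.001 0 0 0;1 0.001 0.002 0.001 0 0 0;1 0.001 0.003 0.001 0 0 0;1 0.001 0.004 0.001 0 0 0;1 0.001 0.004 0.001 0 0 0"}}

```text
time_s: 24.85
tcp_pos: [0.4939, 0.1679, 0.0594]
ee_rot: [[0.098, 0.001, -0.995], [0.995, 0.0, 0.098], [0.0, -1.0, -0.001]]
wrist_force: [-3.3, 0.4, 7.7]
gripper_width: 0.771
```

```bash
python3 t.py .4947 .1682 .059
```

```text
t 24.85 tcp [0.4939 0.1679 0.0594] j [ 37.  23. -26.   0. -41. -42.] F [-3.3  0.4  7.7] w 0.771
shift [ 0.0004  0.0004 -0.0008] turn [ 0.0011 -0.0021  0.0003]
```

Contact at the expected height; release and go for the last blue tub.

Emit:
{"api": "move_arm", "payload": {"increments": "0 0 0 0 0 0 0;-1 0 0 0 0 0 0;-1 0 0 0 0 0 0;-1 0 0 0 0 0 0;-1 0 -0.04 0 0 0 0;-1 0 -0.09 0 0 0 0;-1 0 -0.13 0 0 0 0;-1 -0.04 -0.14 0 0 0 0"}}

```text
time_s: 25.65
tcp_pos: [0.4933, 0.1312, 0.203]
ee_rot: [[0.093, 0.011, -0.996], [0.996, 0.005, 0.094], [0.006, -1.0, -0.01]]
wrist_force: [0.2, -0.4, -0.5]
gripper_width: 1.002
```

Emit:
{"api": "move_arm", "payload": {"increments": "-1 -0.4 0.0 -0.03 0 0 0;-1 -0.4 0.0 -0.03 0 0 0;-1 -0.4 0.0 -0.03 0 0 0;-1 -0.4 0.0 -0.03 0 0 0;-1 -0.4 0.0 -0.03 0 0 0;-1 -0.4 0.0 -0.03 0 0 0;-1 -0.4 0.0 -0.03 0 0 0;-1 -0.4 0.0 -0.03 0 0 0"}}

```text
time_s: 26.45
tcp_pos: [0.4794, -0.2741, 0.1977]
ee_rot: [[0.099, -0.0, -0.995], [0.995, 0.0, 0.099], [0.0, -1.0, 0.0]]
wrist_force: [1.0, 0.4, 0.3]
gripper_width: 1.003
```

```bash
python3 t.py .5271 -.3885 .15;python3 tray.py o.png;python3 w.py o2.png
python3 - <<'E'
from h import *
print(plane(camera_params('top'),[(217.1,239.9)],.084))
E
```

```text
t 26.45 tcp [ 0.4794 -0.2741  0.1977] j [-13.  16. -12.  -0. -62.   7.] F [1.  0.4 0.3] w 1.003
shift [-0.1092  0.0477 -0.0588] turn [-0.0001 -0.0029  0.0001]
pink disc px [256.7 244.9] [0.4819 0.0508] sh [-0.0458 -0.0571] lever by tray 0.151 area 400.0
blue disc px [215.7 240. ] [0.4945 0.1723] sh [-0.045  0.065] lever by tray 0.159 area 421.0
blue tub [  3.3 183.9] [0.6515 0.8233 0.05  ]
blue [217.  82.] ell [216.8  81.6] plane [ 0.5261 -0.3857] ztop 0.05 rimbox [ 0.5266 -0.3855] [0.064 0.064]
turq [346. 316.] ell [345.9 315.5] plane [ 0.4272 -0.1419] ztop 0.05 rimbox [ 0.4265 -0.2097] [0.065 0.182]
orange [101. 223.] ell [101.8 222.7] plane [ 0.66   -0.2697] ztop 0.072 rimbox [ 0.6654 -0.2721] [0.003 0.027]
orange [335. 202.] ell [335.2 202.1] plane [ 0.4307 -0.2659] ztop 0.05 rimbox [ 0.4307 -0.2647] [0.065 0.065]
orange [ 85. 149.] ell [ 84.7 148.2] plane [ 0.6592 -0.343 ] ztop 0.073 rimbox [ 0.6616 -0.3425] [0.004 0.044]
[[0.49418662 0.16057152 0.084     ]]
```

View pics/o.png

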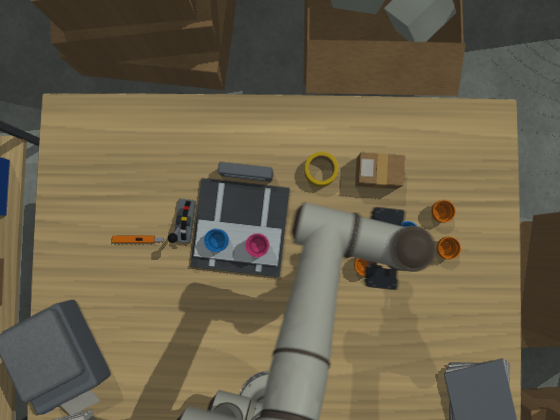

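Emit:
{"api": "move_arm", "payload": {"increments": "-1 -0.107 0.04 -0.0585 0 0 0;-1 -0.107 0.06 -0.0585 0 0 0;-1 -0.107 0.06 -0.0585 0 0 0;-1 -0.107 0.10 -0.0585 0 0 0;-1 -0.107 0.14 -0.0585 0 0 0;-1 -0.107 0.173 -0.0585 0 0 0;-1 -0.107 0.173 -0.0585 0 0 0;-1 -0.107 0.173 -0.0585 0 0 0"}}

```text
time_s: 27.35
tcp_pos: [0.5279, -0.3841, 0.025]
ee_rot: [[0.098, -0.001, -0.995], [0.995, -0.0, 0.098], [-0.0, -1.0, 0.001]]
wrist_force: [0.2, 0.4, 1.5]
gripper_width: 1.002
```

```bash
python3 t.py .5264 -.386 .025
```

```text
t 27.35 tcp [ 0.5279 -0.3841  0.025 ] j [-22.  35.  -8.   0. -47.  16.] F [0.2 0.4 1.5] w 1.002
shift [-0.002   0.      0.0013] turn [-0.0008 -0.0017 -0.0004]
```

Emit:
{"api": "move_arm", "payload": {"increments": "0 -0.001 0 0.001 0 0 0;1 -0.001 0 0.001 0 0 0;1 -0.001 0 0.001 0 0 0;1 -0.001 0 0.001 0 0 0;1 -0.001 0 0.001 0 0 0;1 -0.001 0 0.001 0 0 0;1 -0.001 0 0.001 0 0 0;1 -0.001 0 0.001 0 0 0"}}

```text
time_s: 28.15
tcp_pos: [0.5271, -0.3855, 0.0266]
ee_rot: [[0.098, 0.002, -0.995], [0.995, -0.001, 0.098], [-0.001, -1.0, -0.002]]
wrist_force: [-1.0, 1.5, 6.3]
gripper_width: 0.772
```

```bash
python3 t.py .494 .1675 .19
```

```text
t 28.15 tcp [ 0.5271 -0.3855  0.0266] j [-22.  35.  -8.   0. -47.  16.] F [-1.   1.5  6.3] w 0.772
shift [ 0.5469 -0.1641  0.0871] turn [ 0.002  -0.0024 -0.001 ]
```

Emit:
{"api": "move_arm", "payload": {"increments": "1 0 -0.03 0 0 0 0;1 0 -0.08 0 0 0 0;1 0 -0.13 0 0 0 0;1 0.05 -0.165 0.01 0 0 0;1 0.10 -0.165 0.02 0 0 0;1 0.15 -0.165 0.03 0 0 0;1 0.20 -0.165 0.04 0 0 0;1 0.25 -0.165 0.05 0 0 0"}}

```text
time_s: 28.95
tcp_pos: [0.502, -0.1437, 0.19]
ee_rot: [[0.099, 0.001, -0.995], [0.995, 0.0, 0.099], [0.0, -1.0, -0.001]]
wrist_force: [0.5, 0.3, -1.5]
gripper_width: 0.769
```

```bash
python3 t.py .494 .1675 .19
```

```text
t 28.95 tcp [ 0.502  -0.1437  0.19  ] j [  2.  14. -17.  -0. -60.  -8.] F [ 0.5  0.3 -1.5] w 0.769
shift [3.088e-01 1.000e-04 3.890e-02] turn [ 0.0006 -0.0035  0.0004]
```

Emit:
{"api": "move_arm", "payload": {"increments": "1 0.05 0 0.01 0 0 0;1 0.10 0 0.02 0 0 0;1 0.15 0 0.03 0 0 0;1 0.2 0 0.039 0 0 0;1 0.25 0 0.039 0 0 0;1 0.29 0 0.039 0 0 0;1 0.309 0 0.039 0 0 0;1 0.309 0 0.039 0 0 0"}}

```text
time_s: 29.75
tcp_pos: [0.4945, 0.168, 0.1896]
ee_rot: [[0.096, -0.0, -0.995], [0.995, 0.0, 0.096], [0.0, -1.0, 0.0]]
wrist_force: [-0.1, -0.5, -0.2]
gripper_width: 0.77
```

Emit:
{"api": "move_arm", "payload": {"increments": "1 0 0.03 0 0 0 0;1 0 0.06 0 0 0 0;1 0 0.07 0 0 0 0;1 0 0.07 0 0 0 0;1 0 0.07 0 0 0 0"}}

```text
time_s: 30.25
tcp_pos: [0.4954, 0.1656, 0.121]
ee_rot: [[0.099, 0.002, -0.995], [0.995, 0.0, 0.099], [0.001, -1.0, -0.002]]
wrist_force: [0.8, -0.1, 0.2]
gripper_width: 0.77
```

```bash
python3 t.py .494 .1675 .081;python3 - <<'E'
from h import *
im,d=capture('scene');cv2.imwrite('pics/q.png',cv2.resize(im[130:280,230:430],None,fx=4,fy=4)[:,:,::-1])
E
```

```text
t 30.25 tcp [0.4954 0.1656 0.121 ] j [ 36.  18. -22.   0. -50. -42.] F [ 0.8 -0.1  0.2] w 0.77
shift [0.0017 0.04   0.0016] turn [ 0.0016 -0.0033  0.0006]
```

View pics/q.png

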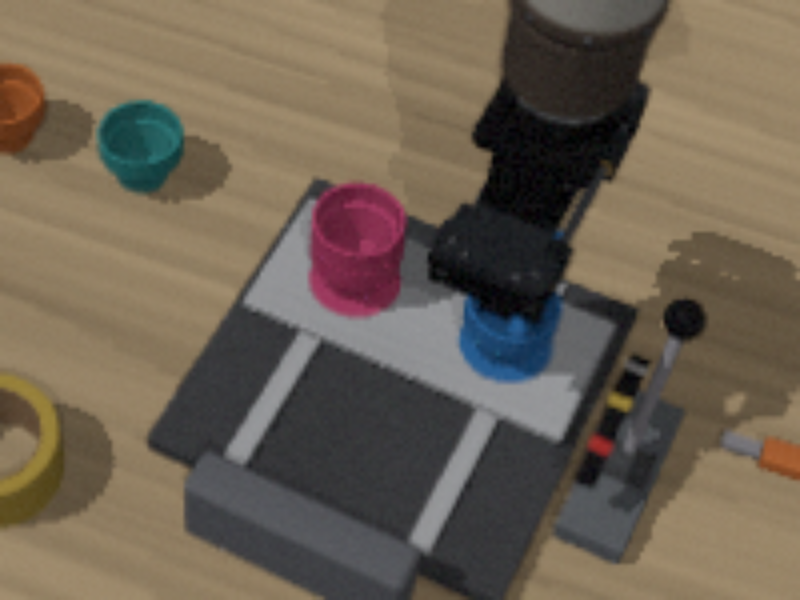

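Emit:
{"api": "move_arm", "payload": {"increments": "1 0.001 0.01 0.0015 0 0 0;1 0.001 0.02 0.0015 0 0 0;1 0.001 0.028 0.0015 0 0 0;1 0.001 0.034 0.0015 0 0 0;1 0.001 0.037 0.0015 0 0 0;1 0.001 0.037 0.0015 0 0 0"}}

```text
time_s: 30.9
tcp_pos: [0.4962, 0.1689, 0.0862]
ee_rot: [[0.096, 0.007, -0.995], [0.995, 0.003, 0.096], [0.003, -1.0, -0.007]]
wrist_force: [-2.4, 1.5, 15.9]
gripper_width: 0.774
```

```bash
python3 t.py .494 .1675 .081
```

```text
t 30.9 tcp [0.4962 0.1689 0.0862] j [ 37.  20. -24.   0. -45. -42.] F [-2.4  1.5 15.9] w 0.774
shift [-0.0016  0.0052  0.0021] turn [ 0.0069 -0.0003  0.0033]
```

Emit:
{"api": "move_arm", "payload": {"increments": "1 0 -0.003 0.001 0 0 0;1 0 -0.003 0.002 0 0 0;1 0 -0.001 0.002 0 0 0;1 0 0.001 0.002 0 0 0;1 0 0.001 0.002 0 0 0"}}

```text
time_s: 31.4
tcp_pos: [0.4937, 0.1691, 0.083]
ee_rot: [[0.097, 0.006, -0.995], [0.995, 0.003, 0.097], [0.004, -1.0, -0.006]]
wrist_force: [2.8, 3.1, 6.9]
gripper_width: 0.771
```

```bash
python3 t.py .494 .1675 .081
```

```text
t 31.4 tcp [0.4937 0.1691 0.083 ] j [ 37.  21. -25.   0. -44. -42.] F [2.8 3.1 6.9] w 0.771
shift [-0.0016  0.002  -0.0004] turn [ 0.0056 -0.0012  0.0037]
```

Emit:
{"api": "move_arm", "payload": {"increments": "1 0.001 0.001 -0.0005 0 0 0;1 0.001 0.002 -0.0005 0 0 0;1 0.001 0.002 -0.0005 0 0 0;1 0.001 0.002 -0.0005 0 0 0"}}

```text
time_s: 31.8
tcp_pos: [0.4934, 0.1698, 0.0809]
ee_rot: [[0.098, 0.004, -0.995], [0.995, 0.003, 0.098], [0.003, -1.0, -0.004]]
wrist_force: [0.8, 2.5, 7.4]
gripper_width: 0.775
```

```bash
python3 t.py .494 .1675 .081
```

```text
t 31.8 tcp [0.4934 0.1698 0.0809] j [ 37.  21. -25.   0. -44. -42.] F [0.8 2.5 7.4] w 0.775
shift [-0.0022 -0.0001 -0.0008] turn [ 0.0036 -0.0021  0.003 ]
```

Home height (0.081) reached; release, back up and check both stacks.

Emit:
{"api": "move_arm", "payload": {"increments": "1 0 0.002 0 0 0 0;0 0 0 0 0 0 0;-1 0 0 0 0 0 0;-1 0 0 0 0 0 0;-1 0 0 0 0 0 0;-1 0 -0.03 0 0 0 0;-1 0 -0.08 0 0 0 0;-1 0 -0.12 0 0 0 0"}}

```text
time_s: 32.6
tcp_pos: [0.4913, 0.1677, 0.201]
ee_rot: [[0.099, -0.001, -0.995], [0.995, -0.001, 0.099], [-0.001, -1.0, 0.001]]
wrist_force: [1.6, 1.3, 0.4]
gripper_width: 0.996
```

Emit:
{"api": "move_arm", "payload": {"increments": "-1 -0.22 -0.02 0 0 0 0;-1 -0.22 -0.02 0 0 0 0;-1 -0.22 -0.02 0 0 0 0;-1 -0.22 -0.02 0 0 0 0;-1 -0.22 -0.02 0 0 0 0;-1 -0.22 -0.02 0 0 0 0;-1 -0.22 -0.02 0 0 0 0"}}

```text
time_s: 33.3
tcp_pos: [0.4694, -0.051, 0.2193]
ee_rot: [[0.1, -0.002, -0.995], [0.995, 0.0, 0.1], [-0.0, -1.0, 0.002]]
wrist_force: [-0.6, 0.2, -0.1]
gripper_width: 1.001
```

```bash
cat > stk.py <<'E'
from h import *
import sys
c0=np.array([.5330,.1032]);ex=np.array([.9954,-.096]);ey=np.array([.096,.9954])
for n in('top','scene'):
    p=camera_params(n);im,d=capture(n);P=cloud(p,d)
    if n=='top': cv2.imwrite('pics/'+sys.argv[1]+'_t.png',cv2.resize(im[170:290,150:310],None,fx=5,fy=5,interpolation=cv2.INTER_CUBIC)[:,:,::-1])
    else: cv2.imwrite('pics/'+sys.argv[1]+'_s.png',cv2.resize(im[150:300,230:430],None,fx=4,fy=4,interpolation=cv2.INTER_CUBIC)[:,:,::-1])
    for c in('pink','blue'):
        m,cs=blobs(im,c,60)
        for k in cs:
            mm=np.zeros(m.shape,np.uint8);cv2.drawContours(mm,[k],-1,1,-1)
            ok=(mm>0)&(P[:,:,2]>-.02)
            if ok.sum()<50: continue
            Q=P[ok];zt=np.nanpercentile(Q[:,2],96)
            q=Q[Q[:,2]>zt-.01][:,:2];mid=(np.percentile(q,1,0)+np.percentile(q,99,0))/2
            a=mid-c0;print(n,c,'ztop',round(zt,4),'rim',mid.round(4),'sh',np.round([a@ex,a@ey],4))
    if n=='top':
        # tray front/back edges: white tray pixels
        hsv=cv2.cvtColor(im,cv2.COLOR_RGB2HSV);a=P[:,:,:2]-c0
        sx=a@ex;sy=a@ey
        w=(hsv[:,:,1]<40)&(hsv[:,:,2]>120)&(np.abs(sx)<.14)&(abs(sy)<.12)
        for y0 in(-.11,0.0,.11):
            s=w&(abs(sy-y0)<.008);u=np.argwhere(s)[:,::-1]
            q=plane(p,u,.034)[:,:2]-c0;print('tray x edges',y0,np.percentile(q@ex,[1,99]).round(4))
E
python3 stk.py s1;python3 t.py .5 .27 .2
```

```text
top blue ztop 0.1039 rim [0.4987 0.1623] sh [-0.0398  0.0556]
tray x edges -0.11 [-0.1139  0.0098]
tray x edges 0.0 [-0.2014  0.0097]
tray x edges 0.11 [-0.0481  0.012 ]
scene pink ztop 0.1042 rim [0.486  0.0466] sh [-0.0413 -0.0609]
scene blue ztop 0.1041 rim [0.4927 0.1632] sh [-0.0458  0.0558]
t 33.4 tcp [ 0.4698 -0.05    0.2193] j [ 14.   7. -20.  -0. -63. -19.] F [ 0.  -0.1  0.3] w 1.0
shift [0.3214 0.0193 0.0013] turn [-0.0013 -0.002  -0.0001]
```

View pics/s1_t.png

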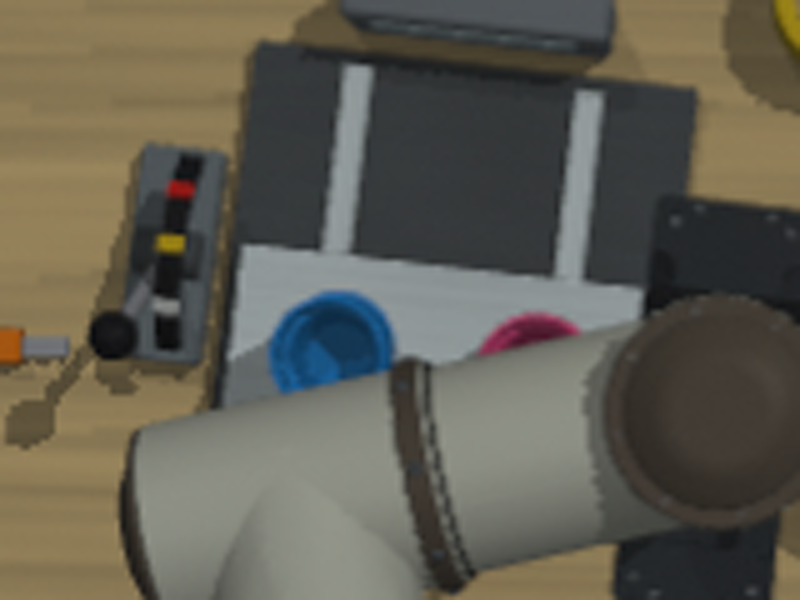

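View pics/s1_s.png

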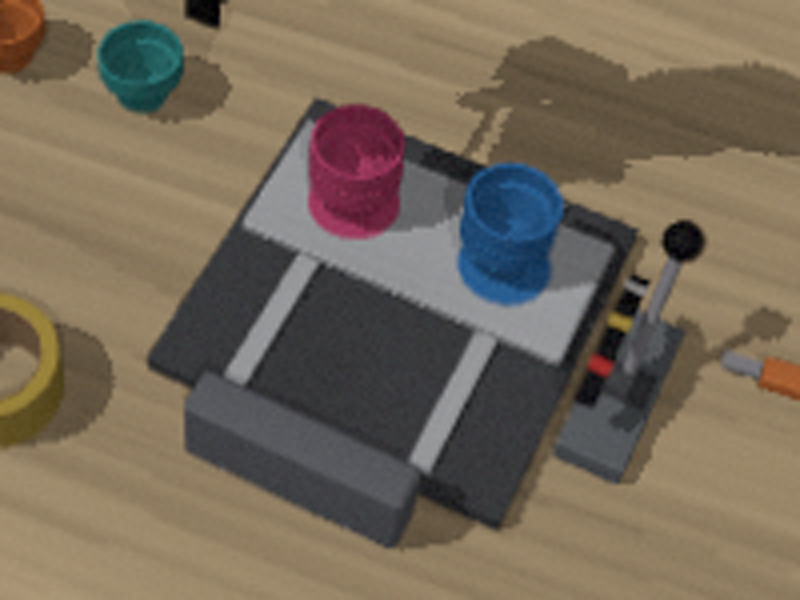

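Emit:
{"api": "move_arm", "payload": {"increments": "-1 0.328 0 0 0 0 0;-1 0.328 0 0 0 0 0;-1 0.328 0 0 0 0 0;-1 0.328 0 0 0 0 0;-1 0.328 0 0 0 0 0;-1 0.328 0 0 0 0 0;-1 0.328 0 0 0 0 0;-1 0.328 0 0 0 0 0"}}

```text
time_s: 34.2
tcp_pos: [0.5017, 0.2804, 0.2186]
ee_rot: [[0.093, -0.001, -0.996], [0.996, -0.001, 0.093], [-0.001, -1.0, 0.001]]
wrist_force: [-0.8, 0.2, 0.1]
gripper_width: 1.0
```

```bash
python3 t.py .4985 .278 .121;python3 - <<'E'
from h import *
im,d=capture('wrist');cv2.imwrite('pics/u.png',im[:,:,::-1])
c0=np.array([.5330,.1032]);ex=np.array([.9954,-.096]);ey=np.array([.096,.9954])
im,d=capture('scene');p=camera_params('scene');P=cloud(p,d);a=P[:,:,:2]-c0
m=(abs(a@ey-.17)<.03)&(abs(a@ex)<.1)&(P[:,:,2]>.112)&(P[:,:,2]<.15)&(im.max(2)<90)
u=np.argwhere(m)[:,::-1].mean(0);q=plane(p,[u],.131)[0];b=q[:2]-c0;print(u,m.sum(),q,b@ex,b@ey)
E
```

```text
t 34.2 tcp [0.5017 0.2804 0.2186] j [ 45.  17.  -7.  -0. -66. -51.] F [-0.8  0.2  0.1] w 1.0
shift [-0.0027  0.0976  0.0029] turn [-0.0007  0.0033 -0.0006]
[400.41176471 209.88235294] 85 [0.50087519 0.27764895 0.131     ] -0.04872413025606329 0.17056250156190988
```

View pics/u.png

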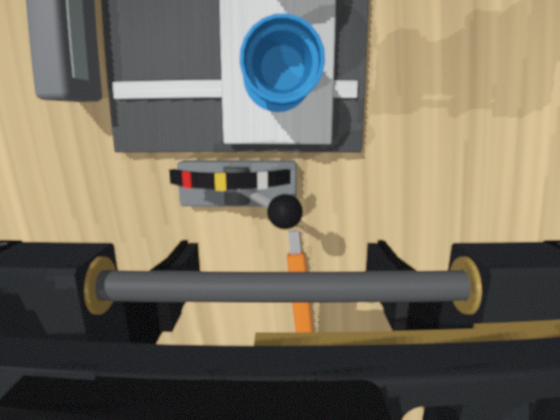

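Emit:
{"api": "move_arm", "payload": {"increments": "-1 -0.0025 0.04 0.001 0 0 0;-1 -0.0025 0.08 0.001 0 0 0;-1 -0.0025 0.098 0.001 0 0 0;-1 -0.0025 0.098 0.001 0 0 0;-1 -0.0025 0.098 0.001 0 0 0"}}

```text
time_s: 34.8
tcp_pos: [0.5016, 0.2729, 0.1227]
ee_rot: [[0.099, 0.001, -0.995], [0.995, -0.0, 0.099], [0.0, -1.0, -0.001]]
wrist_force: [-0.0, 0.4, -0.4]
gripper_width: 0.997
```

Emit:
{"api": "move_arm", "payload": {"increments": "0 0 0 0 0 0 0;0 0 0 0 0 0 0;0.4 0 0 0 0 0 0;0.4 0 0 0 0 0 0;1 0 0 0 0 0 0;1 0 0 0 0 0 0;1 0 0 0 0 0 0;1 0 0 0 0 0 0"}}

```text
time_s: 35.6
tcp_pos: [0.5011, 0.2733, 0.1218]
ee_rot: [[0.099, -0.0, -0.995], [0.995, -0.0, 0.099], [-0.0, -1.0, 0.0]]
wrist_force: [-0.2, -0.6, 0.2]
gripper_width: 0.353
```

```bash
cat > lv.py <<'E'
from h import *
c0=np.array([.5330,.1032]);ex=np.array([.9954,-.096]);ey=np.array([.096,.9954])
s=sense();p=np.array(s['tcp_pos']);a=p[:2]-c0
print('t',round(s['time_s'],2),'tcp',p.round(4),'F',s['wrist_force'].round(1),'w',round(s['gripper_width'],3),'sh',np.round([a@ex,a@ey],4),'lever by tcp',round(.6+np.arcsin((a@ex+.0005)/.12),3))
E
python3 lv.py; python3 stk.py u2
```

```text
t 35.6 tcp [0.5011 0.2733 0.1218] F [-0.2 -0.6  0.2] w 0.353 sh [-0.0481  0.1662] lever by tcp 0.192
top pink ztop 0.1051 rim [0.4844 0.0465] sh [-0.0429 -0.0611]
top blue ztop 0.1048 rim [0.4923 0.1624] sh [-0.0462  0.055 ]
tray x edges -0.11 [-0.0935  0.0108]
tray x edges 0.0 [-0.0503  0.0106]
tray x edges 0.11 [-0.0478  0.012 ]
scene pink ztop 0.1044 rim [0.4868 0.0466] sh [-0.0405 -0.0608]
scene blue ztop 0.1041 rim [0.4937 0.1634] sh [-0.0449  0.0561]
```

Emit:
{"api": "move_arm", "payload": {"increments": "1 0 0 0 0 0 0;1 0 0 0 0 0 0;1 0 -0.002 -0.005 0 0 0;1 0 -0.005 -0.012 0 0 0;1 0 -0.008 -0.020 0 0 0;1 0 -0.009 -0.028 0 0 0;1 0 -0.010 -0.036 0 0 0;1 0 -0.011 -0.042 0 0 0"}}

```text
time_s: 36.5
tcp_pos: [0.5408, 0.2687, 0.1335]
ee_rot: [[0.099, -0.005, -0.995], [0.995, -0.002, 0.099], [-0.002, -1.0, 0.005]]
wrist_force: [-8.6, 1.7, 9.0]
gripper_width: 0.303
```

```bash
python3 lv.py; python3 stk.py u3
```

```text
t 36.5 tcp [0.5408 0.2687 0.1335] F [-8.6  1.7  9. ] w 0.303 sh [-0.0081  0.1655] lever by tcp 0.537
top pink ztop 0.1036 rim [0.5208 0.0432] sh [-0.0063 -0.0609]
top blue ztop 0.1043 rim [0.5288 0.1604] sh [-0.0097  0.0565]
tray x edges -0.11 [-0.0579  0.0464]
tray x edges 0.0 [-0.0171  0.0478]
tray x edges 0.11 [-0.0119  0.0482]
scene pink ztop 0.1041 rim [0.5228 0.0428] sh [-0.0043 -0.0611]
scene blue ztop 0.1042 rim [0.5299 0.1597] sh [-0.0085  0.056 ]
```

Emit:
{"api": "move_arm", "payload": {"increments": "1 0 0 -0.005 0 0 0;1 0 0 -0.010 0 0 0;1 0 0 -0.015 0 0 0;1 0 0 -0.015 0 0 0;1 0 0 -0.015 0 0 0"}}

```text
time_s: 37.1
tcp_pos: [0.5566, 0.2666, 0.1329]
ee_rot: [[0.099, -0.003, -0.995], [0.995, -0.003, 0.099], [-0.003, -1.0, 0.003]]
wrist_force: [-4.7, -0.8, 5.8]
gripper_width: 0.3
```

```bash
python3 lv.py; python3 stk.py u4
```

```text
t 37.1 tcp [0.5566 0.2666 0.1329] F [-4.7 -0.8  5.8] w 0.3 sh [0.0078 0.1649] lever by tcp 0.669
top pink ztop 0.1046 rim [0.5324 0.042 ] sh [ 0.0053 -0.061 ]
top blue ztop 0.1048 rim [0.5416 0.1588] sh [0.0033 0.0561]
tray x edges -0.11 [-0.0452  0.0612]
tray x edges 0.0 [-0.0027  0.061 ]
tray x edges 0.11 [0.0001 0.061 ]
scene pink ztop 0.1044 rim [0.5354 0.0418] sh [ 0.0083 -0.0609]
scene blue ztop 0.1042 rim [0.5419 0.1586] sh [0.0035 0.056 ]
```

View pics/u4_s.png

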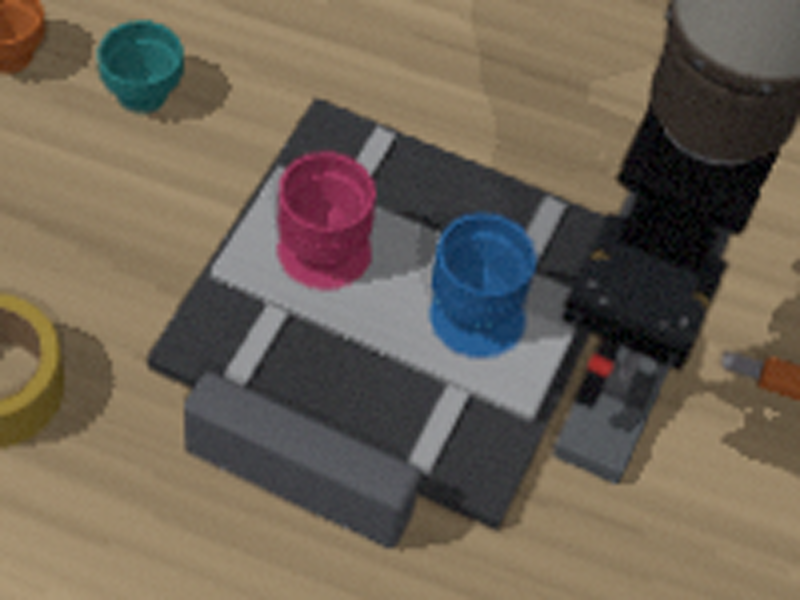

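Emit:
{"api": "move_arm", "payload": {"increments": "1 0 0 0 0 0 0;1 0 0 0 0 0 0;1 0 0 0 0 0 0;1 0 0 0 0 0 0;1 0 0 0 0 0 0;1 0 0 0 0 0 0;1 0 0 0 0 0 0;1 0 0 0 0 0 0"}}

```text
time_s: 38.0
tcp_pos: [0.5566, 0.2666, 0.1329]
ee_rot: [[0.099, -0.003, -0.995], [0.995, -0.002, 0.099], [-0.003, -1.0, 0.003]]
wrist_force: [-5.6, -1.2, 4.9]
gripper_width: 0.302
```

Emit:
{"api": "move_arm", "payload": {"increments": "1 0 0 0 0 0 0;1 0 0 0 0 0 0;1 0 0 0 0 0 0;1 0 0 0 0 0 0;1 0 0 0 0 0 0;1 0 0 0 0 0 0;1 0 0 0 0 0 0;1 0 0 0 0 0 0"}}

```text
time_s: 38.8
tcp_pos: [0.5566, 0.2666, 0.1329]
ee_rot: [[0.099, -0.003, -0.995], [0.995, -0.002, 0.099], [-0.003, -1.0, 0.003]]
wrist_force: [-4.1, -1.1, 5.0]
gripper_width: 0.303
```

```bash
python3 lv.py; python3 stk.py u5
```

```text
t 38.8 tcp [0.5566 0.2666 0.1329] F [-4.1 -1.1  5. ] w 0.303 sh [0.0078 0.1649] lever by tcp 0.669
top pink ztop 0.1048 rim [0.5323 0.0421] sh [ 0.0052 -0.0608]
top blue ztop 0.1046 rim [0.5415 0.1594] sh [0.0031 0.0568]
tray x edges -0.11 [-0.0452  0.0608]
tray x edges 0.0 [-0.0027  0.061 ]
tray x edges 0.11 [0.0001 0.0607]
scene pink ztop 0.1041 rim [0.5351 0.0412] sh [ 0.008  -0.0615]
scene blue ztop 0.1044 rim [0.5423 0.1587] sh [0.0039 0.0561]
```

Emit:
{"api": "move_arm", "payload": {"increments": "1 0 0 0 0 0 0;1 0 0 0 0 0 0;1 0 0 0 0 0 0;1 0 0 0 0 0 0;1 0 0 0 0 0 0;1 0 0 0 0 0 0;1 0 0 0 0 0 0;1 0 0 0 0 0 0"}}

```text
time_s: 39.7
tcp_pos: [0.5566, 0.2666, 0.1329]
ee_rot: [[0.099, -0.003, -0.995], [0.995, -0.002, 0.099], [-0.003, -1.0, 0.003]]
wrist_force: [-5.0, -1.1, 4.8]
gripper_width: 0.303
```

Emit:
{"api": "move_arm", "payload": {"increments": "1 0 0 0.0005 0 0 0;1 0 0 0.0005 0 0 0;1 0 0 0.0005 0 0 0;1 0 0 0.0005 0 0 0;1 0 0 0.0005 0 0 0;1 0 0 0.0005 0 0 0;1 0 0 0.0005 0 0 0;1 0 0 0.0005 0 0 0"}}

```text
time_s: 40.5
tcp_pos: [0.5566, 0.2666, 0.1329]
ee_rot: [[0.099, -0.002, -0.995], [0.995, -0.002, 0.099], [-0.002, -1.0, 0.002]]
wrist_force: [-4.8, -3.4, 4.7]
gripper_width: 0.3
```

Emit:
{"api": "move_arm", "payload": {"increments": "1 0 0 0 0 0 0;1 0 0 0 0 0 0;1 0 0 0 0 0 0;1 0 0 0 0 0 0;1 0 0 0 0 0 0;1 0 0 0 0 0 0;1 0 0 0 0 0 0;1 0 0 0 0 0 0"}}

```text
time_s: 41.3
tcp_pos: [0.5566, 0.2666, 0.1329]
ee_rot: [[0.099, -0.002, -0.995], [0.995, -0.002, 0.099], [-0.002, -1.0, 0.002]]
wrist_force: [-4.8, -3.7, 5.0]
gripper_width: 0.302
```

Emit:
{"api": "move_arm", "payload": {"increments": "1 0 0 0 0 0 0;1 0 0 0 0 0 0;1 0 0 0 0 0 0;1 0 0 0 0 0 0;1 0 0 0 0 0 0;1 0 0 0 0 0 0;1 0 0 0 0 0 0;1 0 0 0 0 0 0"}}

```text
time_s: 42.1
tcp_pos: [0.5566, 0.2667, 0.1329]
ee_rot: [[0.099, -0.002, -0.995], [0.995, -0.002, 0.099], [-0.002, -1.0, 0.002]]
wrist_force: [-5.0, -2.5, 5.5]
gripper_width: 0.301
```

Emit:
{"api": "move_arm", "payload": {"increments": "1 0 0 0 0 0 0;1 0 0 0 0 0 0;1 0 0 0 0 0 0;1 0 0 0 0 0 0;1 0 0 0 0 0 0;1 0 0 0 0 0 0;1 0 0 0 0 0 0;1 0 0 0 0 0 0"}}

```text
time_s: 42.9
tcp_pos: [0.5566, 0.2666, 0.1329]
ee_rot: [[0.099, -0.002, -0.995], [0.995, -0.002, 0.099], [-0.002, -1.0, 0.002]]
wrist_force: [-4.4, -2.2, 5.2]
gripper_width: 0.298
```

```bash
python3 lv.py; python3 stk.py u6
```

```text
t 42.9 tcp [0.5566 0.2666 0.1329] F [-4.4 -2.2  5.2] w 0.298 sh [0.0078 0.1649] lever by tcp 0.669
top pink ztop 0.1049 rim [0.5323 0.0412] sh [ 0.0052 -0.0618]
top blue ztop 0.1046 rim [0.5416 0.1591] sh [0.0032 0.0565]
tray x edges -0.11 [-0.0452  0.0608]
tray x edges 0.0 [-0.0027  0.061 ]
tray x edges 0.11 [-0.0004  0.0607]
scene pink ztop 0.1047 rim [0.535  0.0415] sh [ 0.008  -0.0612]
scene blue ztop 0.1034 rim [0.5433 0.1586] sh [0.0049 0.0561]
```

Emit:
{"api": "move_arm", "payload": {"increments": "1 0 0.000 -0.005 0 0 0;1 0 0.001 -0.012 0 0 0;1 0 0.002 -0.019 0 0 0;1 0 0.004 -0.026 0 0 0;1 0 0.006 -0.033 0 0 0;1 0 0.009 -0.040 0 0 0;1 0 0.012 -0.045 0 0 0;1 0 0.012 -0.045 0 0 0"}}

```text
time_s: 43.8
tcp_pos: [0.6017, 0.2618, 0.12]
ee_rot: [[0.1, -0.003, -0.995], [0.995, -0.003, 0.1], [-0.003, -1.0, 0.002]]
wrist_force: [-2.6, -4.9, 1.6]
gripper_width: 0.302
```

```bash
python3 lv.py; python3 stk.py u7
```

```text
t 43.8 tcp [0.6017 0.2618 0.12  ] F [-2.6 -4.9  1.6] w 0.302 sh [0.0532 0.1645] lever by tcp 1.064
top pink ztop 0.105 rim [0.5717 0.0386] sh [ 0.0447 -0.0606]
top blue ztop 0.1048 rim [0.5809 0.1545] sh [0.0428 0.0557]
tray x edges -0.11 [-0.0046  0.1   ]
tray x edges 0.0 [0.0362 0.0999]
tray x edges 0.11 [0.039 0.1  ]
scene pink ztop 0.1044 rim [0.5737 0.0375] sh [ 0.0468 -0.0615]
scene blue ztop 0.1042 rim [0.5817 0.1551] sh [0.0435 0.0563]
```

Emit:
{"api": "move_arm", "payload": {"increments": "1 0 0.001 -0.002 0 0 0;1 0 0.003 -0.005 0 0 0;1 0 0.003 -0.005 0 0 0;1 0 0.003 -0.005 0 0 0"}}

```text
time_s: 44.3
tcp_pos: [0.6059, 0.2615, 0.1175]
ee_rot: [[0.099, -0.003, -0.995], [0.995, -0.002, 0.099], [-0.003, -1.0, 0.003]]
wrist_force: [-4.7, -4.4, 2.1]
gripper_width: 0.3
```

```bash
python3 lv.py; python3 stk.py u8
```

```text
t 44.3 tcp [0.6059 0.2615 0.1175] F [-4.7 -4.4  2.1] w 0.3 sh [0.0574 0.1645] lever by tcp 1.104
top pink ztop 0.1048 rim [0.576  0.0386] sh [ 0.049  -0.0602]
top blue ztop 0.1049 rim [0.584  0.1546] sh [0.0458 0.056 ]
tray x edges -0.11 [-0.0016  0.1029]
tray x edges 0.0 [0.0421 0.1032]
tray x edges 0.11 [0.0446 0.1033]
scene pink ztop 0.1044 rim [0.5781 0.0375] sh [ 0.0512 -0.0611]
scene blue ztop 0.104 rim [0.5844 0.1545] sh [0.0463 0.056 ]
```

Emit:
{"api": "move_arm", "payload": {"increments": "1 0 0.001 -0.001 0 0 0;1 0 0.002 -0.0025 0 0 0;1 0 0.002 -0.0025 0 0 0;1 0 0.002 -0.0025 0 0 0"}}

```text
time_s: 44.8
tcp_pos: [0.6084, 0.2612, 0.1159]
ee_rot: [[0.099, -0.003, -0.995], [0.995, -0.002, 0.099], [-0.003, -1.0, 0.003]]
wrist_force: [-4.6, -4.3, 4.8]
gripper_width: 0.289
```

```bash
python3 lv.py; python3 stk.py u9|grep tray
```

```text
t 44.8 tcp [0.6084 0.2612 0.1159] F [-4.6 -4.3  4.8] w 0.289 sh [0.0598 0.1645] lever by tcp 1.127
tray x edges -0.11 [0.0013 0.1062]
tray x edges 0.0 [0.0427 0.1062]
tray x edges 0.11 [0.045  0.1059]
```

Emit:
{"api": "move_arm", "payload": {"increments": "0 0 0 0 0 0 0;0 0 0 0 0 0 0;-1 0 0 0 0 0 0;-1 0 0 0 0 0 0;-1 0 0 0 0 0 0;-1 0 0 0 0 0 0"}}

```text
time_s: 45.5
tcp_pos: [0.6098, 0.2628, 0.1159]
ee_rot: [[0.099, 0.001, -0.995], [0.995, 0.0, 0.099], [0.0, -1.0, -0.001]]
wrist_force: [-0.3, 0.6, -0.1]
gripper_width: 0.763
```

```bash
python3 lv.py; python3 stk.py u10|grep tray
```

```text
t 45.5 tcp [0.6098 0.2628 0.1159] F [-0.3  0.6 -0.1] w 0.763 sh [0.0612 0.1662] lever by tcp 1.14
tray x edges -0.11 [0.0013 0.1059]
tray x edges 0.0 [0.0421 0.1062]
tray x edges 0.11 [0.0475 0.1059]
```

Stable. Retreat upward and away (back toward the robot), then a final check.

Emit:
{"api": "move_arm", "payload": {"increments": "-1 0 0 0 0 0 0;-1 0 0 0 0 0 0;-1 0 -0.04 0 0 0 0;-1 0 -0.09 0 0 0 0;-1 0 -0.13 0 0 0 0;-1 0 -0.15 0 0 0 0;-1 0 -0.15 0.04 0 0 0;-1 0 -0.15 0.08 0 0 0"}}

```text
time_s: 46.4
tcp_pos: [0.5297, 0.2704, 0.2661]
ee_rot: [[0.101, 0.001, -0.995], [0.995, 0.001, 0.101], [0.001, -1.0, -0.001]]
wrist_force: [-1.7, 0.8, 0.5]
gripper_width: 1.004
```

Emit:
{"api": "move_arm", "payload": {"increments": "-1 -0.3 0 0.05 0 0 0;-1 -0.3 0 0.05 0 0 0;-1 -0.3 0 0.05 0 0 0;-1 -0.3 0 0.05 0 0 0;-1 -0.3 0 0.05 0 0 0;-1 -0.3 0 0.05 0 0 0;-1 -0.3 0 0.05 0 0 0;-1 -0.3 0 0.05 0 0 0"}}

```text
time_s: 47.2
tcp_pos: [0.4503, -0.0243, 0.2663]
ee_rot: [[0.101, 0.001, -0.995], [0.995, 0.0, 0.101], [0.001, -1.0, -0.001]]
wrist_force: [0.2, -0.3, -0.7]
gripper_width: 0.997
```

```bash
python3 lv.py; python3 stk.py v; python3 tray.py v.png
python3 - <<'E'
from h import *
im,_=capture('scene');cv2.imwrite('pics/v_full.png',im[:,:,::-1])
E
```

```text
t 47.2 tcp [ 0.4503 -0.0243  0.2663] F [ 0.2 -0.3 -0.7] w 0.997 sh [-0.0701 -0.1348] lever by tcp -0.019
top pink ztop 0.1048 rim [0.5735 0.0361] sh [ 0.0467 -0.0629]
top blue ztop 0.1048 rim [0.5869 0.1546] sh [0.0487 0.0564]
tray x edges -0.11 [0.0484 0.1062]
tray x edges 0.0 [-0.2142  0.1053]
tray x edges 0.11 [0.0446 0.1059]
scene pink ztop 0.1042 rim [0.5804 0.0373] sh [ 0.0535 -0.0611]
scene blue ztop 0.1043 rim [0.5883 0.1544] sh [0.0502 0.0563]
pink disc px [260.3 210.8] [0.5829 0.0419] sh [ 0.0555 -0.0562] lever by tray 1.164 area 382.0
blue disc px [219.8 207.5] [0.5909 0.1626] sh [0.0519 0.0647] lever by tray 1.128 area 426.0
blue tub [  3.3 183.9] [0.6515 0.8233 0.05  ]
```

View pics/v_t.png

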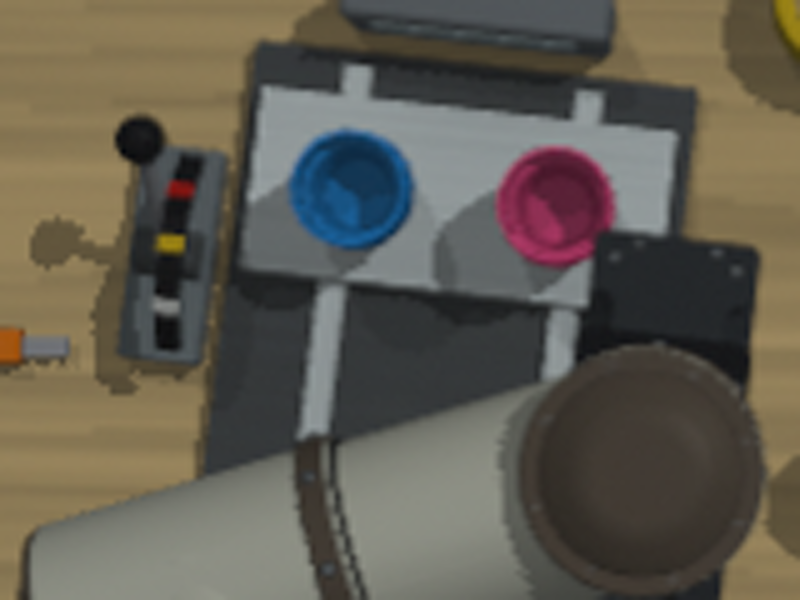

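View pics/v_s.png

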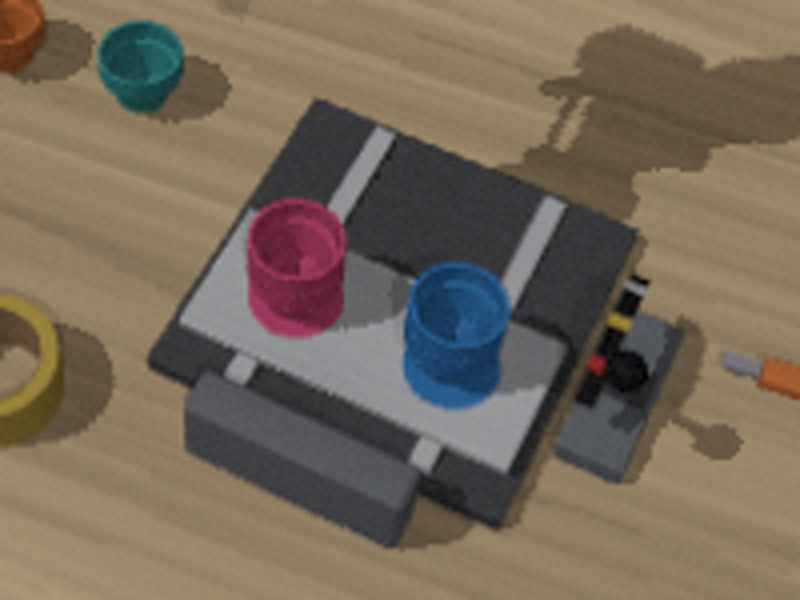

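View pics/v_full.png

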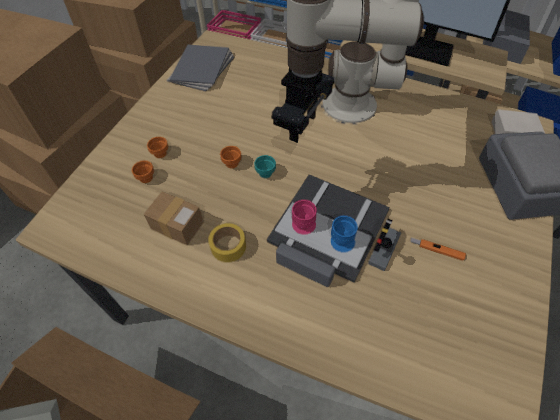

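```bash
python3 -c "
from station import r
print(r.finish_job())"
```

```text
the job is handed in; nothing more can be done
None
```

The job is done and handed in after about 47 s of the 210 s. There were two pink and two blue tubs; each pair is nested upright in its own disc, and the lever is at the red mark.

- **Order of work:** I set the lever to the white mark, nested the pink tubs and then the blue ones, and moved the lever to yellow. It stayed gripped at yellow for about 5.8 s, then went on to red, where I let go and retreated.
- **Knocked tub:** One blue tub was shifted about 3 cm aside during the run. I found it again with the wrist camera and stacked it normally.
- **Final checks:**
  - Both stack tops read 0.104–0.105 m, which is the fully nested height of 0.104 m.
  - The stacks were standing over their disc centres.
  - The tape roll, cutter and carton looked unmoved in the final pictures, and the gripper was open and clear.
- **Lever readings:**

| Mark | Target (rad) | Estimated (rad) | What it rests on |
|---|---|---|---|
| White | 0.15 | 0.135–0.17 | tray and ball position; includes a tray shift of about 2 mm while nesting the pink tubs |
| Yellow | 0.65 | 0.65–0.67 | tray edge; the gripper position read 0.669, at the top of the range |
| Red | 1.1 | 1.10–1.11 | tray edge; the gripper position read 1.127 before release |

- **Disagreement:** A last colour-based disc reading gave 1.13–1.16 for red. I discounted it because the stacks were covering the discs.

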